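# Set the swing stop and feed a bar up to it

## Task

Swing the stiff stop arm in until its orange head stands squarely over the yellow painted square with its steel button facing straight at the guide tube, and let go of it. Then take the brass bar from its rest and feed it endwise through the blue guide tube, in at the flared end, until it presses lightly on the sprung steel button without shoving the stop away, and let go, leaving the bar pressed on the button. Leave the other things on the bench alone.

Things in the scene. Friction and masses are not known exactly. Their poses are not given: they have to be found in the camera images.
- station: Length-stop station screwed to the bench: dark plate 8 mm thick, guide tube on a grey pedestal, pivot column. Origin on the bench under the middle of the tube; z up. The tube runs along this body's y axis, and the bar is fed towards -y. The pivot column's axis is at x -170, y -115 mm (column 48 mm across, under the arm's root, where everything stays below 158 mm)
- tube_mouth (a point): Entry (+y end) of the straight part of the blue square guide tube, on its centre line, 90 mm above the bench. Tube 60 mm long, bore 22 x 22 mm, wall 6 mm; a flare goes on 18 mm beyond this point towards +y, opening to about 42 mm square inside, 54 mm outside. Axes as the station's
- tube_exit (a point): Exit (-y end) of the tube on its centre line, 90 mm above the bench. Axes as the station's
- brake_point (a point): Middle of the tube, 90 mm high. A sprung roller in the roof, presses the bar to the tube's floor with about 5 N: it starts to bite when the leading end is 25 mm past the mouth, then sliding takes a steady 5 to 9 N, and the bar stays where it is let go. Its brass cap tops the tube, 126 mm high.
- mark (a point): Centre of the yellow 58 mm square painted on the plate, 115 mm from the tube's middle towards -y. The head's swivel axis belongs above it
- stop_arm (a joint): Angle (rad) of the white stop arm about its upright pivot, anticlockwise seen from above. 0: the arm points along the station's +x and the head's swivel axis is above the mark; it starts swung away, about -0.9 to -1.5. It turns from -1.75 to 0.4 with no catch at 0; stiff: friction about 1.2 N m (7 N at the head), stays where it is left. Boom 170 mm from pivot to swivel axis, top at 143 mm height
- stop_head: Orange head, 44 x 44 x 56 mm block (67 to 123 mm high) on an upright swivel at the arm's tip, turning with friction of about 0.2 N m, +-1.5 rad from square to the arm. Origin on the swivel axis at bench height; z up; +y is the way the steel button looks. Properly set, its axes are parallel to the station's.
- screw_root (a point): Middle of the head's +y side, 22 mm from the swivel axis, 90 mm high, where a screw with a 32 mm wide steel button stands out. The button's face is 31 to 59 mm from the swivel axis (another fixed setting each time, not reported; it stays put in use), so once set 26 to 54 mm beyond the tube's exit. The sprung button gives from 1.5 N and is solid after 4 mm, at 2.7 N. Axes as the head's
- stop_grip (a point): Point to pinch on the orange fin on top of the head, on the swivel axis, 180 mm above the bench. Fin 44 mm long (head's x), 14 mm thick (head's y), from 145 to 204 mm high. Axes as the head's
- bar: Brass-coloured square bar 200 x 16 x 16 mm, about 0.14 kg, loose. Origin at its middle; x along its length. It lies level in the rest, its axis 43 mm above the bench. Fully fed, 65 to 95 mm of it still sticks out beyond the flare (the flare's edge is 48 mm from the tube's middle). Lying on the tube's floor its axis is 87 mm high. Either end may lead
- bar_end_a (a point): Centre of the bar's end at its +x
- bar_end_b (a point): Centre of the bar's end at its -x
- bar_rest: Fixed rest under the bar: plate 130 x 50 x 8 mm and two notched grey uprights 40 mm each side of its middle, 14 mm thick, tops 48 mm high. Origin on the bench under its middle, x along the bar
- spray_can: Bystander, leave alone: spray can, 60 mm across, 160 tall, standing
- wrench: Bystander, leave alone: 180 mm wrench lying flat
- screwdriver: Bystander, leave alone: 200 mm screwdriver lying flat
- mug: Bystander, leave alone: blue mug, 80 mm across, 90 tall
- offcut: Bystander, leave alone: aluminium offcut 70 x 30 x 30 mm
Not all that is in view belongs to the job. Of the things that look like the bar, the largest one is meant.

How it is judged:
By the outcome, as a careful person would: the job done as asked, in the order asked, and still so for the second after the job is handed in, with the robot touching nothing.
It also fails if it takes over 72 s, if anything falls off the work surface, if the arm or the gripper's body presses on something with over 40 N, if the wrist force passes 120 N, or if a joint passes its speed limit or range.

## Robot

A 6-joint arm with a two-finger parallel gripper is mounted at the origin on the work surface. World frame = base frame: x ahead of the robot, y to its left, z up, the work surface at z = 0. Lengths are in m, angles in rad, forces in N, time in s.
With the tool pointing down it reaches from about 0.3 to 0.775 m from the base axis. Payload 14.6 kg.
Tool frame: the origin (TCP) lies midway between the tips of the shut fingers; the grasp point (between the pads) lies 19 mm behind it; z points along the fingers, y is the direction in which the jaws open and shut (so a half turn about z gives the same grasp; the last joint's range is limited). The gripper opens to 85 mm and grips with 20 to 120 N. Pads are 22 mm wide; open, the fingers measure 114 mm over their backs; the gripper's body (76 mm by 85 mm) begins 54 mm behind the grasp point. The pads swing forward as they close: fully open they stand 13 mm farther back than shut.
Start: joints at [1.28, 0.3, 1.521, -0, 1.321, -0.067], TCP at [0.122, 0.536, 0.231] pointing down, gripper open.
Joint ranges: [-3.03, 3.03], [-0.79, 2.21], [0.23, 2.52], [-1.04, 4.18], [0, 3.07], [-2.55, 2.55]. Speed limits (rad/s): [2.22, 2.22, 2.57, 3.14, 3.14, 3.14].

## Interface

Orientations are given as a unit quaternion [w, x, y, z].
In Python, from station import robot gives the robot as it stands. The module is installed in compiled form; this text tells all that it offers.
- The arm moves only by the tool carry_out, never from a script. Its argument "steps" is a list that holds one entry, the list of rows, each a list of 5 numbers: the finger opening in mm, from 0 to 85.4, then the shift along the tool's x, y, z in mm, then the turn about the tool's z in degrees. A call has 1 to 8 rows; each row is the pose to reach, as a shift and turn from the pose commanded when the call began, along the tool's axes at that moment; what a row does not reach only later rows make up. A row lasts 1/10 s, in which the tool goes at most 50 mm and 8.59 degrees, less where a joint would pass 70% of its speed; a pose out of reach is approached as far as the arm can. A call with a gripper value outside its range is refused whole. The fingers move at their own pace and stop on an object; the grip force is fixed at half the most. Time passes only in rows, so rows that repeat a pose let the fingers close. It gives the time, the measured TCP pose, the force and the opening at its end, in the units of the state.
- robot.state(): the state, without advancing time (a new reading comes with each control period).
- robot.capture(name): name is "scene" or "top" or "wrist"; returns a dict with "frame" (480x640x3 uint8, blue, green, red), "z_map" (480x640 float32, m along the optical axis (not along the pixel's ray), 0 where there is no reading), "mtx" (3x3 intrinsics, pixels), "world_to_cam" (4x4, takes a point from world to camera coordinates). Camera axes: x right, y up, looking along -z (the intrinsics and any distortion apply to the point x, -y, -z); pixel columns grow to the right and rows downward; lengths in m; the calibration is good to about 2 mm. A picture is of the moment at which its call begins.
- robot.finish_job(): hands the job in, once; it reports no verdict.
The state is a dict: "time_s": time; "qpos": joint angles; "qd": joint speeds; "effort": joint torques, N m; "tool_pos": TCP position; "ee_rot": TCP orientation; "contact_force": force on the tool from outside, world axes, zero at the start; "wrist_torque": the same for the moment, N m; "gripper_width": finger opening in m.
Only numpy, scipy, OpenCV 4.12 (cv2) and the standard library are available. Lean on these libraries where they do the work, as an engineer would, in place of code of your own. Each camera call takes 0.05 s, during which the arm holds its last target.

## Working session

There is one attempt and no reset: what is moved stays moved. The work goes in short steps, Python scripts to look and compute and a tool call to move; the robot and the scene stay as the last step left them, time stands still between calls to the robot, and variables do not carry over. Pictures are saved under pics/ and viewed, and the job is handed in when it is done.

Besides the shell and the picture viewer there is one more tool, called after "Call:" by a JSON object that holds its "name" and its "arguments". carry_out: Moves the arm, as the interface text tells. Its arguments: {"type":"object","properties":{"steps":{"type":"array","items":{"type":"array","items":{"type":"array","items":{"type":"number"}}}}},"required":["steps"]}

```bash
ls; mkdir -p pics; cat > h.py <<'E'
import numpy as np, cv2
from station import robot
def cap(n):
    return robot.capture(n)
def pt(c,u,v,z=None):
    """pixel->world using depth, or plane z"""
    K=c['mtx'];T=np.linalg.inv(c['world_to_cam'])
    r=np.array([(u-K[0,2])/K[0,0],-(v-K[1,2])/K[1,1],-1.0])
    if z is None:
        d=float(np.median(c['z_map'][int(v)-1:int(v)+2,int(u)-1:int(u)+2])); p=r*d
        return (T@np.append(p,1))[:3]
    o=T[:3,3];d=T[:3,:3]@r
    return o+d*(z-o[2])/d[2]
def proj(c,p):
    q=c['world_to_cam']@np.append(p,1);K=c['mtx']
    return np.array([K[0,0]*q[0]/-q[2]+K[0,2],K[1,1]*-q[1]/-q[2]+K[1,2]])
E
python3 - <<'E'
from h import *
print(robot.state())
for n in("scene","top","wrist"):
    c=cap(n);cv2.imwrite(f'pics/{n}0.png',c['frame']);print(n,{k:v for k,v in c.items() if k not in('frame','z_map')})
    np.save(f'/tmp/{n}.npy',c,allow_pickle=True)
E
```

```text
pics
{'time_s': 0.0, 'qpos': array([ 1.28038564e+00,  3.00463848e-01,  1.52158370e+00, -1.09492218e-05,
        1.32066234e+00, -6.66204803e-02]), 'qd': array([ 0.00064666,  0.0007592 , -0.00010542,  0.00061637,  0.00156926,
        0.00044506]), 'effort': array([ 5.02787425e-04, -5.43502021e+01, -3.61788654e+01, -9.48156890e-05,
        4.05250656e-03,  3.92056768e-05]), 'tool_pos': array([0.1220115 , 0.53606469, 0.23072417]), 'ee_rot': array([-9.39740090e-05,  1.11660383e-01,  9.93746269e-01, -5.50682383e-04]), 'contact_force': array([0.12993603, 0.09801453, 0.02505745]), 'wrist_torque': array([-0.03774352,  0.01337743, -0.0274313 ]), 'gripper_width': 0.08523323060123744}
scene {'mtx': array([[513.18352903,   0.        , 324.76193463],
       [  0.        , 513.18352903, 231.78784136],
       [  0.        ,   0.        ,   1.        ]]), 'world_to_cam': array([[-0.16973175,  0.98545115, -0.00878383,  0.1587943 ],
       [-0.80503184, -0.13350463,  0.57801405,  0.35998538],
       [ 0.56843193,  0.1051786 ,  0.81597953, -1.6780913 ],
       [ 0.        ,  0.        ,  0.        ,  1
[... 269 characters left out ...]
99807554, -0.02030113,  0.05859254, -0.55148857],
       [-0.05844719,  0.00768099,  0.99826095, -1.3422896 ],
       [ 0.        ,  0.        ,  0.        ,  1.        ]])}
wrist {'mtx': array([[350.92986375,   0.        , 313.31773643],
       [  0.        , 350.92986375, 230.1142396 ],
       [  0.        ,   0.        ,   1.        ]]), 'world_to_cam': array([[ 2.20709042e-01,  9.75339531e-01, -5.64505306e-04,
        -5.50997174e-01],
       [-9.33512376e-01,  2.11076251e-01, -2.89830052e-01,
         3.79066215e-02],
       [-2.82563553e-01,  6.44950859e-02,  9.57077960e-01,
        -3.78801548e-01],
       [ 0.00000000e+00,  0.00000000e+00,  0.00000000e+00,
         1.00000000e+00]])}
```

View pics/top0.png

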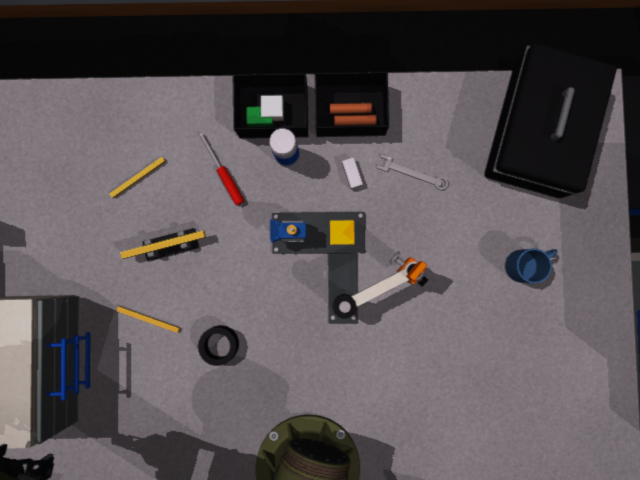

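View pics/scene0.png

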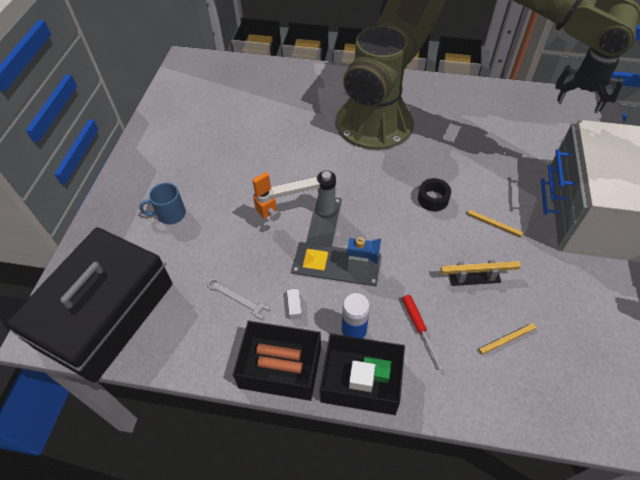

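Candidate bars in the top view: (138,177), (162,244) and (148,320). The one at (162,244) is the longest and lies in the grey rest, so it fits the description. I'll confirm it in an enlarged crop.

```bash
python3 - <<'E'
from h import *
c=np.load('/tmp/top.npy',allow_pickle=True).item();f=c['frame']
def crop(n,x0,y0,w,h,k):cv2.imwrite(n,cv2.resize(f[y0:y0+h,x0:x0+w],None,fx=k,fy=k,interpolation=cv2.INTER_CUBIC))
crop('pics/t_bar.png',100,140,120,90*2-40,5) if 0 else crop('pics/t_bar.png',105,205,120,80,6)
crop('pics/t_st.png',262,200,110,75,7)
crop('pics/t_head.png',325,240,115,85,6)
c=np.load('/tmp/scene.npy',allow_pickle=True).item();f=c['frame']
crop('pics/s_head.png',240,160,150,120,5)
E
```

```text
(no output)
```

View pics/t_bar.png

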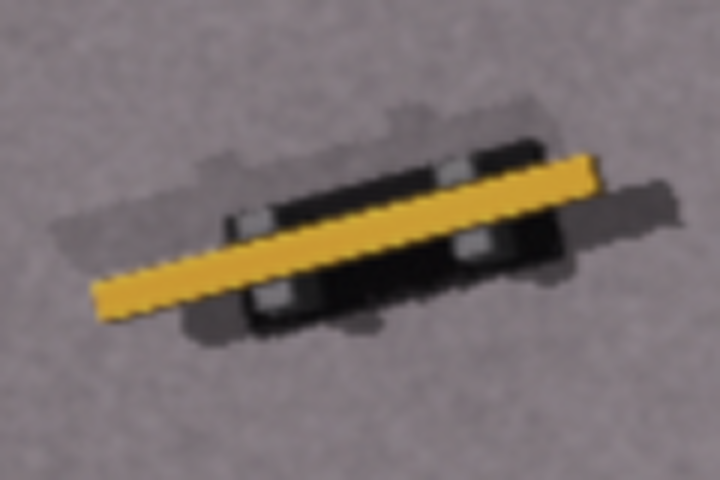

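View pics/t_st.png

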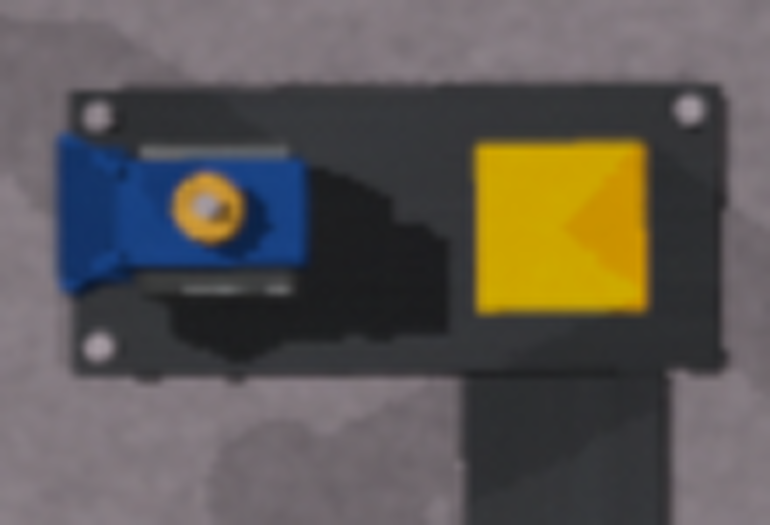

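View pics/t_head.png

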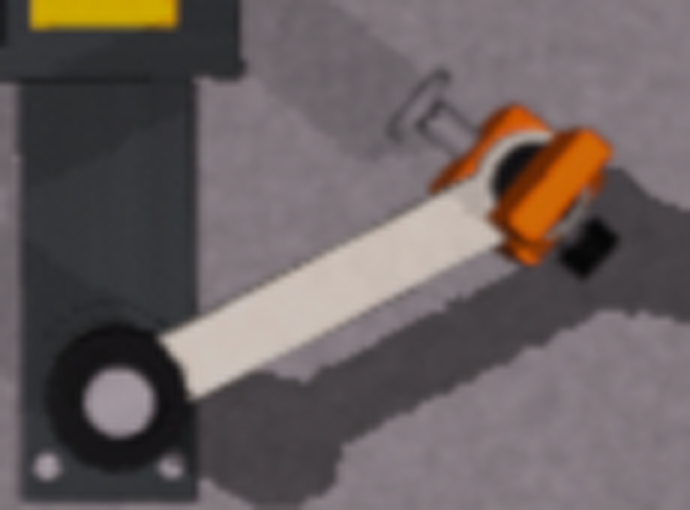

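View pics/s_head.png

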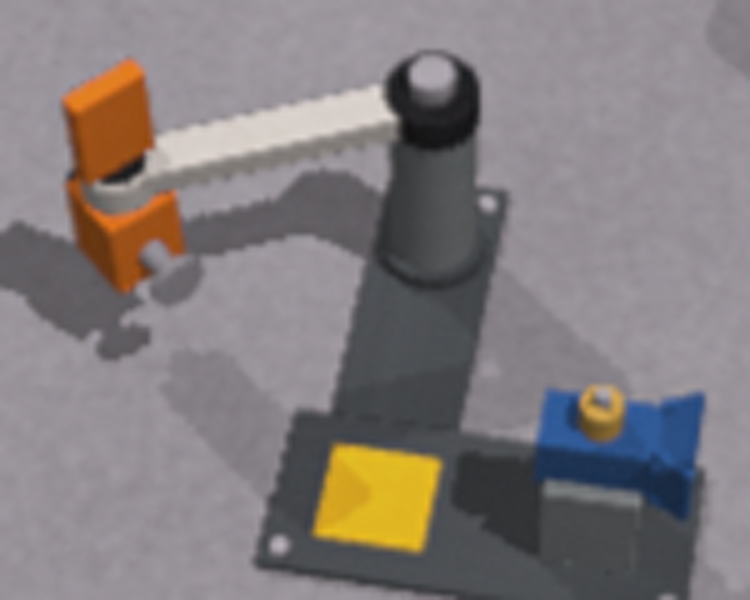

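```bash
python3 - <<'E'
from h import *
c=np.load('/tmp/top.npy',allow_pickle=True).item()
st=lambda u,v:(u/7+262-.4,v/7+200-.4)
hd=lambda u,v:(u/6+325-.4,v/6+240-.4)
ba=lambda u,v:(u/6+105-.4,v/6+205-.4)
P=lambda q,z=None:pt(c,*q,z)
sq=[P(st(*q),.008)for q in[(475,143),(647,140),(648,313),(476,313)]]
m=np.mean(sq,0);print('mark',m,'sides',[np.linalg.norm(sq[i]-sq[i-1])for i in range(4)])
for a,b in((1,0),(2,3)):d=sq[b]-sq[a];print('yaw y',np.degrees(np.arctan2(-d[0],d[1])))
for a,b in((3,0),(2,1)):d=sq[b]-sq[a];print('yaw x',np.degrees(np.arctan2(d[1],d[0])))
print('cap',P(st(208,203),.126),P(st(208,203)))
b=[P(st(*q),.010)for q in[(97,116),(689,109),(98,347)]]
print('bolts',b); d=b[0]-b[1];print(np.degrees(np.arctan2(-d[0],d[1])));d=b[0]-b[2];print(np.degrees(np.arctan2(d[1],d[0])))
print('tube roof',[P(st(*q),.107) for q in[(305,160),(305,266),(122,160),(122,266)]])
print('pivot',P(hd(119,402)),P(hd(119,402),.158))
print('fin top',P(hd(557,187)))
fc=[P(hd(*q),.204) for q in[(580,128),(612,152),(535,240),(500,212)]];print('fin corners',fc,'c',np.mean(fc,0))
e=[P(ba(*q),.051) for q in[(92,285),(100,322),(602,192),(592,155)]];print('bar',e)
a=(e[0]+e[1])/2;bb=(e[2]+e[3])/2;print('ends',a,bb,'c',(a+bb)/2,'L',np.linalg.norm(a-bb),'ang',np.degrees(np.arctan2(*(a-bb)[[1,0]])))
print(P(ba(345,240)))
E
```

```text
mark [ 0.55576321 -0.09212987  0.008     ] sides [np.float64(0.05908824102115321), np.float64(0.05977051202145371), np.float64(0.060150007407285155), np.float64(0.059607403119217944)]
yaw y -0.15331626467009501
yaw y -1.1718492148511492
yaw x -0.8371525989118902
yaw x -0.9894355528471843
cap [0.55835528 0.02273801 0.126     ] [0.55792255 0.02234298 0.13216184]
bolts [array([0.59751481, 0.06813978, 0.01      ]), array([ 0.59581999, -0.13722378,  0.01      ]), array([0.51740205, 0.06898488, 0.01      ])]
-0.47283794278867236
-0.6043812750954258
tube roof [array([ 0.57293169, -0.00748333,  0.107     ]), array([ 0.53876162, -0.00686998,  0.107     ]), array([0.5741211 , 0.05138978, 0.107     ]), array([0.53995945, 0.05191011, 0.107     ])]
pivot [ 0.38621771 -0.09037611  0.1594519 ] [ 0.38611647 -0.09041584  0.158     ]
fin top [ 0.45998232 -0.24183976  0.20579635]
fin corners [array([ 0.48015885, -0.25068988,  0.204     ]), array([ 0.47164331, -0.26151544,  0.204     ]), array([ 0.44187233, -0.23398227,  0.204     ]), array([ 0.45176203, -0.22216781,  0.204     ])] c [ 0.46135913 -0.24208885  0.204     ]
bar [array([0.51661227, 0.42943865, 0.051     ]), array([0.5021182 , 0.42630877, 0.051     ]), array([0.54891089, 0.23048718, 0.051     ]), array([0.56349682, 0.23428603, 0.051     ])]
ends [0.50936523 0.42787371 0.051     ] [0.55620386 0.2323866  0.051     ] c [0.53278454 0.33013016 0.051     ] L 0.20102006121195853 ang 103.47403745822632
[0.5320431  0.33007005 0.05373532]
```

```bash
cat >> h.py <<'E'
from scipy.spatial.transform import Rotation as Ro
def tf():
    s=robot.state();q=s['ee_rot'];R=Ro.from_quat([q[1],q[2],q[3],q[0]]).as_matrix();return s,R
def yaw(R): return np.degrees(np.arctan2(R[1,1],R[0,1]))
def go(target,jaw):
    """shift (tool axes mm) and turn (deg) to bring TCP to target with tool y at world angle jaw (mod 180)"""
    s,R=tf();d=R.T@(np.array(target)-s['tool_pos'])*1000
    t=-(jaw-yaw(R));t=(t+90)%180-90
    print('t',round(s['time_s'],2),'tcp',s['tool_pos'].round(4),'jaw',yaw(R).round(2),'tilt',R[:,2].round(4),'F',s['contact_force'].round(1),'w',round(s['gripper_width']*1000,1),'q6',s['qpos'][5].round(2))
    print('  -> shift',d.round(1),'turn',round(t,1))
E
python3 - <<'E'
from h import *
go((.42,.2,.27),46+30); go((.461,-.242,.26),46)
E
```

```text
t 0.15 tcp [0.122  0.5361 0.2308] jaw 77.18 tilt [-3.e-04 -9.e-04 -1.e+00] F [ 0.1  0.7 -0.5] w 85.3 q6 -0.07
  -> shift [-365.1 -261.6  -38.9] turn 1.2
t 0.15 tcp [0.122  0.5361 0.2308] jaw 77.18 tilt [-3.e-04 -9.e-04 -1.e+00] F [ 0.1  0.7 -0.5] w 85.3 q6 -0.07
  -> shift [-503.2 -683.5  -28.6] turn 31.2
```

Call:
{"name": "carry_out", "arguments": {"steps": [[[60,-365,-262,-39,1],[60,-365,-262,-39,1],[60,-365,-262,-39,1],[60,-365,-262,-39,1],[60,-365,-262,-39,1],[60,-365,-262,-39,1],[60,-365,-262,-39,1],[60,-365,-262,-39,1]]]}}

```text
time_s: 0.95
tool_pos: [0.387, 0.236, 0.2661]
ee_rot: [0.0, 0.12, 0.993, 0.0]
contact_force: [1.2, 1.3, -0.1]
gripper_width: 0.0602
```

```bash
python3 - <<'E'
from h import *
go((.461,-.242,.26),46)
E
```

```text
t 0.95 tcp [0.387  0.236  0.2661] jaw 76.18 tilt [ 1.e-04  1.e-04 -1.e+00] F [ 1.2  1.3 -0.1] w 60.2 q6 -0.86
  -> shift [-186.  -446.5    6.1] turn 30.2
```

Call:
{"name": "carry_out", "arguments": {"steps": [[[60,-186,-446,0,30],[60,-186,-446,0,30],[60,-186,-446,0,30],[60,-186,-446,0,30],[60,-186,-446,0,30],[60,-186,-446,0,30],[60,-186,-446,0,30],[60,-186,-446,0,30]]]}}

```text
time_s: 1.75
tool_pos: [0.4472, -0.1596, 0.2659]
ee_rot: [0.0, 0.373, 0.928, 0.0]
contact_force: [0.7, 1.6, -0.2]
gripper_width: 0.0599
```

```bash
python3 - <<'E'
from h import *
go((.461,-.242,.26),46)
E
```

```text
t 1.75 tcp [ 0.4472 -0.1596  0.2659] jaw 46.16 tilt [ 2.e-04 -0.e+00 -1.e+00] F [ 0.7  1.6 -0.2] w 59.9 q6 -1.23
  -> shift [-67.  -49.9   5.9] turn 0.2
```

Call:
{"name": "carry_out", "arguments": {"steps": [[[60,-67,-50,0,0],[60,-67,-50,0,0],[60,-67,-50,0,0],[60,-67,-50,0,0]]]}}

```text
time_s: 2.15
tool_pos: [0.4609, -0.2401, 0.2653]
ee_rot: [-0.001, 0.374, 0.928, 0.0]
contact_force: [-0.7, -0.1, -0.2]
gripper_width: 0.06
```

```bash
python3 - <<'E'
from h import *
go((.461,-.242,.161),46)
c=cap('wrist');cv2.imwrite('pics/w1.png',c['frame']);np.save('/tmp/w1.npy',c,allow_pickle=True)
print(proj(c,(.461,-.242,.204)))
E
```

```text
t 2.15 tcp [ 0.4609 -0.2401  0.2653] jaw 46.11 tilt [-9.e-04  7.e-04 -1.e+00] F [-0.7 -0.1 -0.2] w 60.0 q6 -1.36
  -> shift [ -1.5  -1.3 104.3] turn 0.1
[309.62831988 252.5851653 ]
```

View pics/w1.png

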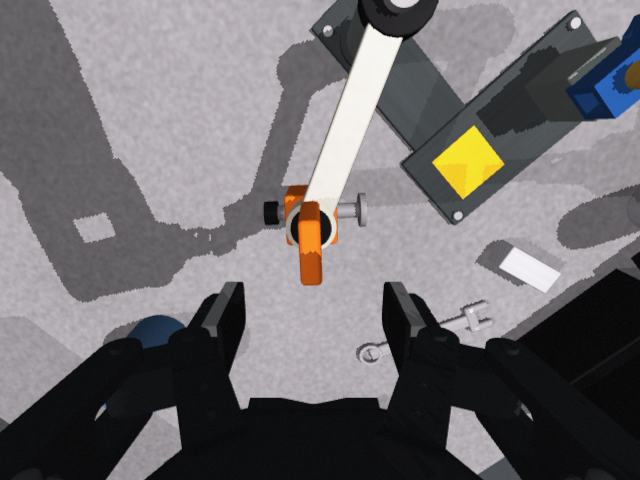

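The wrist view shows the fin at (311,243), upright in the frame, aligned with the jaws and centred between the fingers. The button is at (362,210).

Call:
{"name": "carry_out", "arguments": {"steps": [[[60,-1.5,-1.3,50,0],[60,-1.5,-1.3,85,0],[60,-1.5,-1.3,102,0],[60,-1.5,-1.3,102,0],[0,-1.5,-1.3,102,0],[0,-1.5,-1.3,102,0],[0,-1.5,-1.3,102,0],[0,-1.5,-1.3,102,0]]]}}

```text
time_s: 3.0
tool_pos: [0.4618, -0.2423, 0.1652]
ee_rot: [0.001, 0.373, 0.928, -0.0]
contact_force: [-0.5, -2.0, 6.3]
gripper_width: 0.0135
```

Call:
{"name": "carry_out", "arguments": {"steps": [[[0,0,0,0,0],[0,0,0,0,0]]]}}

```text
time_s: 3.2
tool_pos: [0.4618, -0.2423, 0.1653]
ee_rot: [0.001, 0.373, 0.928, -0.0]
contact_force: [-0.6, -0.9, 7.5]
gripper_width: 0.0134
```

```bash
python3 - <<'E'
from h import *
go((.461,-.242,.161),46)
c=cap('wrist');cv2.imwrite('pics/w2.png',c['frame']);np.save('/tmp/w2.npy',c,allow_pickle=True)
E
```

```text
t 3.2 tcp [ 0.4618 -0.2423  0.1653] jaw 46.18 tilt [ 0.0021 -0.0015 -1.    ] F [-0.6 -0.9  7.5] w 13.4 q6 -1.36
  -> shift [ 0.8 -0.4  4.3] turn 0.2
```

View pics/w2.png

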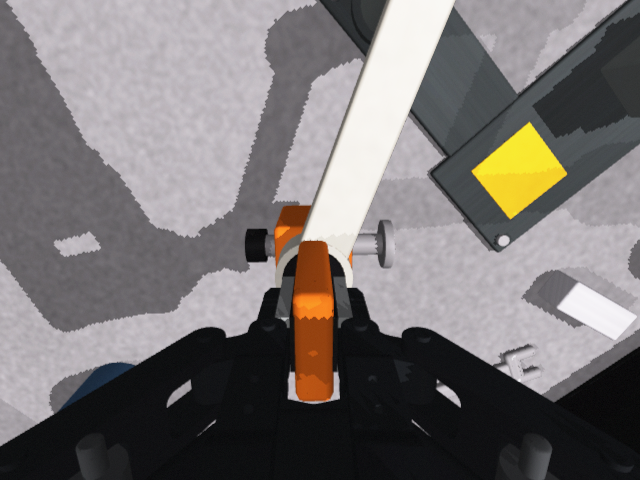

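```bash
python3 - <<'E'
from h import *
from scipy.optimize import least_squares
obs=[((0,-.115),(.5558,-.0921),1),((0,0),(.5582,.0226),1),((-.17,-.115),(.3862,-.0904),1),((17e-3,-.03),(.5729,-.0075),.7),((-17e-3,-.03),(.5388,-.0069),.7),((17e-3,.03),(.5741,.0514),.7),((-17e-3,.03),(.5400,.0519),.7)]
def T(p,q):
    c,s=np.cos(p[2]),np.sin(p[2]);return np.array([p[0]+c*q[0]-s*q[1],p[1]+s*q[0]+c*q[1]])
r=least_squares(lambda p:np.concatenate([w*(T(p,a)-b) for a,b,w in obs]),[.557,.022,0])
p=r.x;print(p,np.degrees(p[2]));print((r.fun*1000).round(1))
np.save('/tmp/st.npy',p)
piv=T(p,(-.17,-.115));print('piv',piv,'mark',T(p,(0,-.115)))
s,R=tf();tp=s['tool_pos']
a0=np.arctan2(*(tp[:2]-piv)[::-1]);j0=yaw(R);af=p[2];jf=90+np.degrees(p[2]);rad=.17
print(np.degrees(a0),j0,jf,np.linalg.norm(tp[:2]-piv))
for k in range(1,17):
    f=k/16;a=a0+(af-a0)*f;rr=np.linalg.norm(tp[:2]-piv);rr=rr+(.17-rr)*f
    w=np.append(piv+rr*np.array([np.cos(a),np.sin(a)]),tp[2]);print(k,(R.T@(w-tp)*1000).round(1),round(-(jf-j0)*f,1))
E
```

```text
[ 0.55715435  0.02251681 -0.01154331] -0.6613827546971234
[ 0.  -0.4 -1.  -0.1 -0.4 -0.1  0.6 -0.1  0.7 -0.3  0.3  0.6  0.4  0.6]
piv [ 0.38583823 -0.09051321] mark [ 0.5558269  -0.09247553]
-63.4060520785552 46.16866096383214 89.33861724530287 0.16975412462273162
1 [-3.5 11.1  0. ] -2.7
2 [-6.3 22.4  0. ] -5.4
3 [-8.3 33.8  0. ] -8.1
4 [-9.5 45.4  0. ] -10.8
5 [-9.9 57.   0. ] -13.5
6 [-9.5 68.6  0. ] -16.2
7 [-8.3 80.2  0.1] -18.9
8 [-6.3 91.6  0. ] -21.6
9 [ -3.6 102.9   0. ] -24.3
10 [-1.00e-01  1.14e+02  0.00e+00] -27.0
11 [  4.2 124.8   0. ] -29.7
12 [  9.2 135.3   0. ] -32.4
13 [ 14.9 145.4   0. ] -35.1
14 [ 21.3 155.2   0. ] -37.8
15 [ 28.3 164.4  -0. ] -40.5
16 [ 36.  173.2  -0. ] -43.2
```

Call:
{"name": "carry_out", "arguments": {"steps": [[[0,-3.5,11,0,-2.7],[0,-6.3,22.4,0,-5.4],[0,-8.3,33.8,0,-8.1],[0,-9.5,45.4,0,-10.8],[0,-9.9,57,0,-13.5],[0,-9.5,68.6,0,-16.2],[0,-8.3,80.2,0,-18.9],[0,-6.3,91.6,0,-21.6]]]}}

```text
time_s: 4.05
tool_pos: [0.5299, -0.181, 0.1653]
ee_rot: [0.001, 0.192, 0.981, -0.001]
contact_force: [-3.5, -8.4, 6.2]
gripper_width: 0.0133
```

```bash
python3 - <<'E'
from h import *
p=np.load('/tmp/st.npy');piv=np.array([.38584,-.09051]);
s,R=tf();tp=s['tool_pos'];print(tp,s['contact_force'],s['gripper_width'])
a0=np.arctan2(*(tp[:2]-piv)[::-1]);j0=yaw(R);af=p[2];jf=90+np.degrees(p[2])
print(np.degrees(a0),j0,np.linalg.norm(tp[:2]-piv))
for k in range(1,9):
    f=k/8;a=a0+(af-a0)*f;rr=np.linalg.norm(tp[:2]-piv);rr=rr+(.17-rr)*f
    w=np.append(piv+rr*np.array([np.cos(a),np.sin(a)]),tp[2]);print(k,(R.T@(w-tp)*1000).round(1),round(-(jf-j0)*f,1))
E
```

```text
[ 0.52985055 -0.18103101  0.16526299] [-3.48850292 -8.35277588  6.24512569] 0.013269037789693785
-32.15232110304113 67.86261146474773 0.1700972949215976
1 [-1.6 11.6 -0. ] -2.7
2 [-2.4 23.2 -0. ] -5.4
3 [-2.5 34.9 -0. ] -8.1
4 [-1.7 46.6 -0.1] -10.7
5 [-0.1 58.1 -0.1] -13.4
6 [ 2.3 69.6 -0.1] -16.1
7 [ 5.4 80.8 -0.1] -18.8
8 [ 9.3 91.8 -0.2] -21.5
```

Call:
{"name": "carry_out", "arguments": {"steps": [[[0,-1.6,11.6,0,-2.7],[0,-2.4,23.2,0,-5.4],[0,-2.5,34.9,0,-8.1],[0,-1.7,46.6,0,-10.7],[0,-0.1,58.1,0,-13.4],[0,2.3,69.6,0,-16.1],[0,5.4,80.8,0,-18.8],[0,9.3,91.8,0,-21.5]]]}}

```text
time_s: 4.85
tool_pos: [0.5558, -0.0924, 0.1652]
ee_rot: [0.001, 0.006, 1.0, -0.001]
contact_force: [-5.0, -9.1, 7.9]
gripper_width: 0.0136
```

Call:
{"name": "carry_out", "arguments": {"steps": [[[0,0,0,0,0],[0,0,0,0,0]]]}}

```text
time_s: 5.05
tool_pos: [0.5558, -0.0909, 0.1653]
ee_rot: [0.001, 0.006, 1.0, 0.0]
contact_force: [-3.3, 6.2, 9.0]
gripper_width: 0.0133
```

```bash
python3 - <<'E'
from h import *
go((.5558,-.0925,.1653),89.3)
for n in('wrist','top','scene'):
  c=cap(n);cv2.imwrite(f'pics/{n}3.png',c['frame']);np.save(f'/tmp/{n}3.npy',c,allow_pickle=True)
  if n=='top':cv2.imwrite('pics/top3c.png',cv2.resize(c['frame'][195:325,260:390],None,fx=4.6,fy=4.6,interpolation=cv2.INTER_CUBIC))
E
```

```text
t 5.05 tcp [ 0.5558 -0.0909  0.1653] jaw 89.33 tilt [ 1.7e-03  5.0e-04 -1.0e+00] F [-3.3  6.2  9. ] w 13.3 q6 -1.79
  -> shift [-0.  -1.6 -0. ] turn 0.0
```

View pics/wrist3.png

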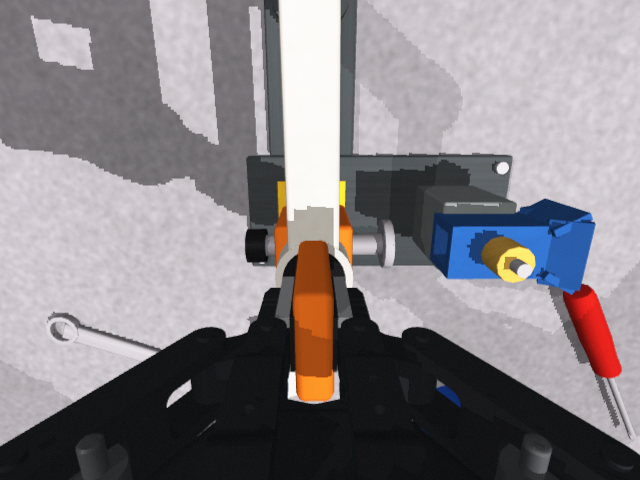

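View pics/top3c.png

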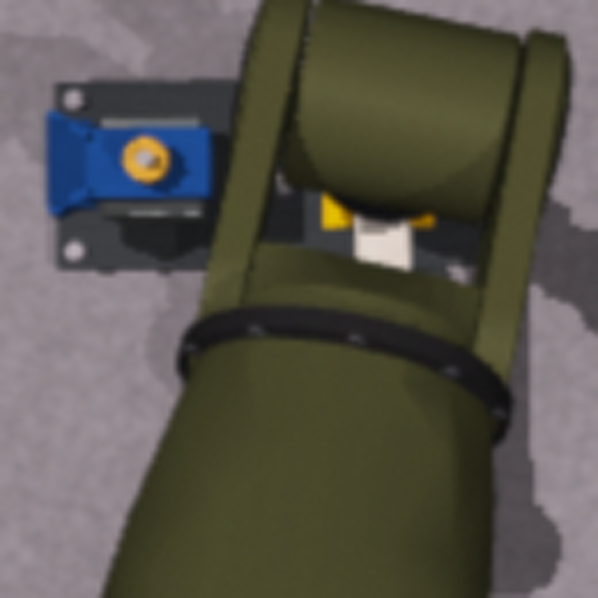

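Call:
{"name": "carry_out", "arguments": {"steps": [[[0,0,-1.5,0,0],[0,0,-1.5,0,0],[0,0,-1.5,0,0]]]}}

```text
time_s: 5.5
tool_pos: [0.5559, -0.0925, 0.1653]
ee_rot: [0.001, 0.006, 1.0, 0.0]
contact_force: [-2.7, 5.5, 7.2]
gripper_width: 0.0134
```

Call:
{"name": "carry_out", "arguments": {"steps": [[[60,0,-1.5,0,0],[60,0,-1.5,0,0],[60,0,-1.5,0,0],[60,0,-1.5,0,0],[60,0,-1.5,-30,0],[60,0,-1.5,-60,0],[60,0,-1.5,-100,0],[60,0,-1.5,-130,0]]]}}

```text
time_s: 6.3
tool_pos: [0.5554, -0.0947, 0.2963]
ee_rot: [0.001, 0.006, 1.0, -0.0]
contact_force: [0.8, 0.2, 0.2]
gripper_width: 0.06
```

```bash
python3 - <<'E'
from h import *
go((.42,.15,.295),30)
go((.533,.33,.20),13.5)
c=cap('wrist');cv2.imwrite('pics/w4.png',c['frame']);np.save('/tmp/w4.npy',c,allow_pickle=True)
E
```

```text
t 6.3 tcp [ 0.5554 -0.0947  0.2963] jaw 89.28 tilt [ 1.5e-03 -4.0e-04 -1.0e+00] F [0.8 0.2 0.2] w 60.0 q6 -1.79
  -> shift [138.5 242.9   1. ] turn 59.3
t 6.3 tcp [ 0.5554 -0.0947  0.2963] jaw 89.28 tilt [ 1.5e-03 -4.0e-04 -1.0e+00] F [0.8 0.2 0.2] w 60.0 q6 -1.79
  -> shift [ 27.9 424.4  96.1] turn 75.8
```

View pics/w4.png

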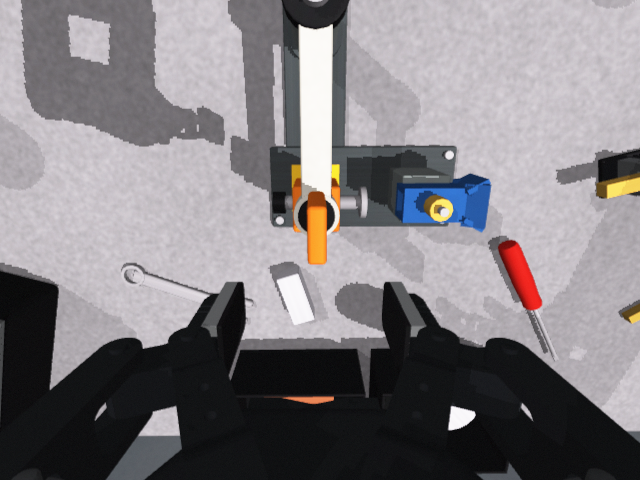

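Call:
{"name": "carry_out", "arguments": {"steps": [[[60,28,424,60,76],[60,28,424,60,76],[60,28,424,60,76],[60,28,424,60,76],[60,28,424,60,76],[60,28,424,60,76],[60,28,424,60,76],[60,28,424,60,76]]]}}

```text
time_s: 7.15
tool_pos: [0.5358, 0.2747, 0.2415]
ee_rot: [0.0, 0.537, 0.843, -0.0]
contact_force: [1.1, -0.6, 0.4]
gripper_width: 0.06
```

```bash
python3 - <<'E'
from h import *
go((.533,.33,.20),13.5)
c=cap('top');np.save('/tmp/top5.npy',c,allow_pickle=True)
cv2.imwrite('pics/top5c.png',cv2.resize(c['frame'][195:325,260:390],None,fx=4.6,fy=4.6,interpolation=cv2.INTER_CUBIC))
c=cap('wrist');cv2.imwrite('pics/w5.png',c['frame']);np.save('/tmp/w5.npy',c,allow_pickle=True)
E
```

```text
t 7.15 tcp [0.5358 0.2747 0.2415] jaw 25.02 tilt [ 0.e+00 -1.e-04 -1.e+00] F [ 1.1 -0.6  0.4] w 60.0 q6 -0.02
  -> shift [51.3 20.9 41.5] turn 11.5
```

View pics/top5c.png

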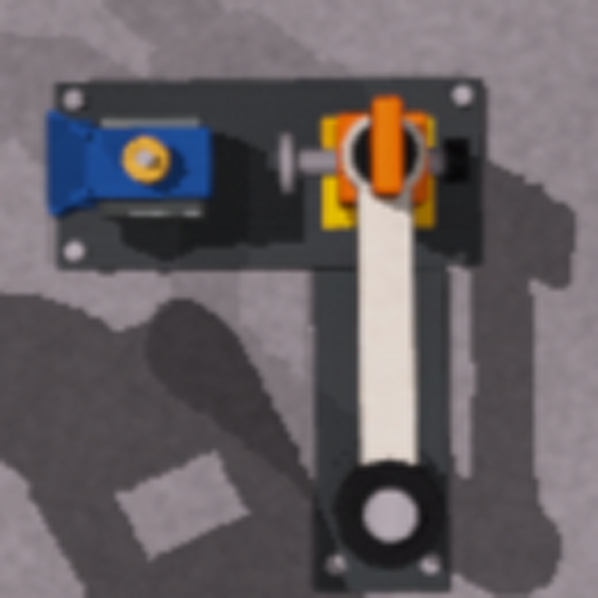

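View pics/w5.png

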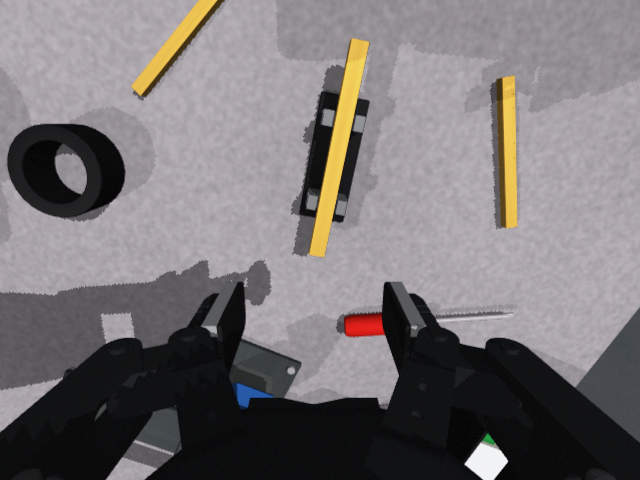

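```bash
python3 - <<'E'
from h import *
c=np.load('/tmp/top5.npy',allow_pickle=True).item();p=np.load('/tmp/st.npy')
T=np.linalg.inv(c['world_to_cam']);print('cam',T[:3,3])
def S(w):
    d=w[:2]-p[:2];cc,s=np.cos(p[2]),np.sin(p[2]);return np.array([cc*d[0]+s*d[1],-s*d[0]+cc*d[1],w[2]])*1000
P=lambda u,v,z=None:pt(c,u/4.6+260-.4,v/4.6+195-.4,z)
f=[S(P(u,v,.204)) for u,v in[(374,97),(402,97),(402,194),(374,194)]];print('fin',np.array(f).round(1),np.mean(f,0))
print('fin yaw', [np.degrees(np.arctan2((a-b)[1],(a-b)[0])) for a,b in((f[0],f[3]),(f[1],f[2]))])
print('button face',S(P(278,163,.09)),S(P(278,163,.106)),'depth',S(P(287,163)), 'edges',S(P(287,132,.09)),S(P(287,195,.09)))
print('cap',S(P(146,158,.126)),'flare edge',S(P(47,112,.117)),S(P(47,216,.117)))
print('roof exit',S(P(211,128,.107)),S(P(211,200,.107)))
print('boom', S(P(388,210,.143)),S(P(388,450,.143)),'pivot',S(P(390,517,.159)))
c=np.load('/tmp/w5.npy',allow_pickle=True).item()
e=[pt(c,u,v,.051) for u,v in[(352,39),(370,42),(310,254),(326,257)]];a=(e[0]+e[1])/2;b=(e[2]+e[3])/2
print('bar',a,b,(a+b)/2,np.linalg.norm(a-b),np.degrees(np.arctan2(*(a-b)[[1,0]])),pt(c,340,148))
E
```

```text
cam [ 0.47080769 -0.05718265  1.37263328]
fin [[  21.8 -108.2  204. ]
 [  21.7 -120.9  204. ]
 [ -22.3 -120.4  204. ]
 [ -22.2 -107.8  204. ]] [  -0.20993384 -114.33821124  204.        ]
fin yaw [np.float64(-0.5799763096162981), np.float64(-0.6162793897422648)]
button face [ -0.15490413 -62.93796819  90.        ] [ -1.21854135 -63.1594236  106.        ] depth [ -1.22345015 -67.56388798 105.49353495] edges [ 15.23297787 -67.52918174  90.        ] [-16.09580113 -67.27371032  90.        ]
cap [  0.42452344   0.18380507 126.        ] flare edge [ 23.87380202  48.75271008 117.        ] [-26.72573077  48.89082134 117.        ]
roof exit [ 16.18696387 -30.48818205 107.        ] [-19.13581121 -30.26085033 107.        ]
boom [ -26.52421885 -115.77314679  143.        ] [-140.1085886  -114.58736362  143.        ] pivot [-170.48621646 -114.75377884  159.        ]
bar [0.51247222 0.42776512 0.051     ] [0.56020239 0.2356618  0.051     ] [0.53633731 0.33171346 0.051     ] 0.1979440648664046 103.95322019067676 [0.53473009 0.34014648 0.0506414 ]
```

Head check: swivel within 1 mm of the mark and yaw within 0.1° of the station. The button face is at station y ≈ -63 mm, so the bar should stick out 89 mm beyond the flare. Next is the bar.

```bash
python3 - <<'E'
from h import *
go((.5165,.4048,.12),13.7)
E
```

```text
t 7.25 tcp [0.5347 0.2774 0.2402] jaw 25.19 tilt [-2.1e-03 -1.0e-04 -1.0e+00] F [ 0.6 -0.5 -0. ] w 60.0 q6 -0.02
  -> shift [122.9  38.  120.2] turn 11.5
```

Call:
{"name": "carry_out", "arguments": {"steps": [[[60,122,38,119,11.5],[60,122,38,119,11.5],[60,122,38,119,11.5],[60,122,38,119,11.5],[60,122,38,119,11.5],[60,122,38,119,11.5]]]}}

```text
time_s: 7.85
tool_pos: [0.5185, 0.399, 0.123]
ee_rot: [0.0, 0.616, 0.788, -0.0]
contact_force: [0.4, -0.3, 0.6]
gripper_width: 0.0598
```

```bash
python3 - <<'E'
from h import *
go((.5165,.4048,.024),13.7)
c=cap('wrist');cv2.imwrite('pics/w6.png',c['frame']);np.save('/tmp/w6.npy',c,allow_pickle=True)
c=cap('scene');cv2.imwrite('pics/s6.png',cv2.resize(c['frame'][160:360,400:640],None,fx=3,fy=3));np.save('/tmp/s6.npy',c,allow_pickle=True)
E
```

```text
t 7.85 tcp [0.5185 0.399  0.123 ] jaw 13.91 tilt [-1.e-04 -3.e-04 -1.e+00] F [ 0.4 -0.3  0.6] w 59.8 q6 0.36
  -> shift [ 6.1 -0.5 99. ] turn 0.2
```

View pics/w6.png

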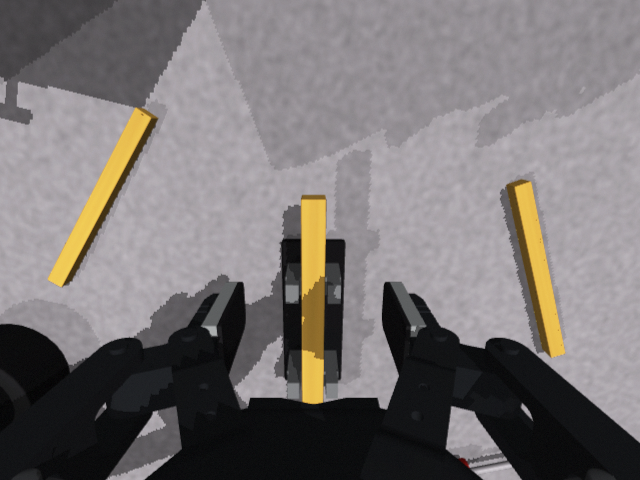

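View pics/s6.png

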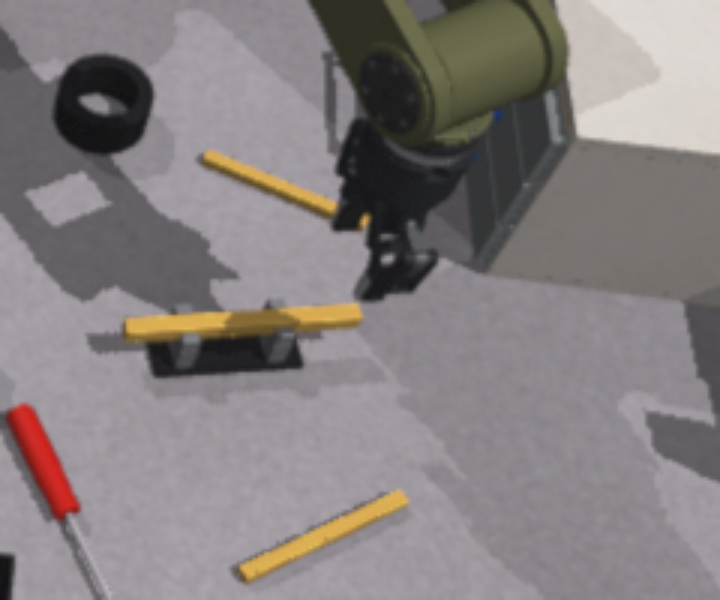

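```bash
python3 - <<'E'
from h import *
c=np.load('/tmp/w6.npy',allow_pickle=True).item()
for z in(.051,):print('end a',pt(c,303,200,z),pt(c,326,200,z),pt(c,314,205))
print('near',pt(c,313,400,.051))
t=np.load('/tmp/top.npy',allow_pickle=True).item()
for u,v in[(60,305),(74,300),(77,310),(45,310),(30,310),(45,430)]:print(u,v,pt(t,u,v))
E
```

```text
end a [0.50534065 0.42640912 0.051     ] [0.51922699 0.42986201 0.051     ] [0.51271516 0.42511292 0.05163525]
near [0.54810898 0.28016908 0.051     ]
60 305 [0.39951213 0.54193466 0.10685704]
74 300 [0.40654155 0.54267594 0.036056  ]
77 310 [0.3821441  0.54114459 0.02332637]
45 310 [0.39347965 0.5415426  0.17412409]
30 310 [0.39587264 0.55887823 0.20108739]
45 430 [0.14393422 0.54117981 0.17034855]
```

```bash
python3 - <<'E'
from h import *
go((.5180,.4048,.025),13.7)
E
```

```text
t 7.95 tcp [0.5191 0.3986 0.1243] jaw 13.82 tilt [ 1.6e-03  9.0e-04 -1.0e+00] F [ 0.1  0.1 -0.1] w 60.1 q6 0.36
  -> shift [ 6.2  0.2 99.3] turn 0.1
```

Call:
{"name": "carry_out", "arguments": {"steps": [[[60,6,0,45,0],[60,6,0,85,0],[60,6,0,100,0],[60,6,0,100,0],[0,6,0,100,0],[0,6,0,100,0],[0,6,0,100,0],[0,6,0,100,0]]]}}

```text
time_s: 8.75
tool_pos: [0.5175, 0.4057, 0.0246]
ee_rot: [0.0, 0.617, 0.787, 0.001]
contact_force: [-1.0, 0.2, 7.3]
gripper_width: 0.0151
```

Call:
{"name": "carry_out", "arguments": {"steps": [[[0,0,0,0,0],[0,0,0,0,0]]]}}

```text
time_s: 8.95
tool_pos: [0.5175, 0.4057, 0.0246]
ee_rot: [0.0, 0.617, 0.787, 0.001]
contact_force: [-0.6, -1.7, 7.1]
gripper_width: 0.0149
```

```bash
python3 - <<'E'
from h import *
go((.5180,.4048,.135),13.7)
E
```

```text
t 8.95 tcp [0.5175 0.4057 0.0246] jaw 13.87 tilt [ 0.0022  0.0012 -1.    ] F [-0.6 -1.7  7.1] w 14.9 q6 0.37
  -> shift [  -0.9    0.5 -110.4] turn 0.2
```

Call:
{"name": "carry_out", "arguments": {"steps": [[[0,0,0,-15,0],[0,0,0,-40,0],[0,0,0,-70,0],[0,0,0,-95,0],[0,0,0,-110,0],[0,0,0,-110,0],[0,0,0,-110,0]]]}}

```text
time_s: 9.65
tool_pos: [0.5165, 0.4051, 0.1322]
ee_rot: [-0.0, 0.617, 0.787, -0.0]
contact_force: [0.0, -0.6, -2.2]
gripper_width: 0.0149
```

```bash
python3 - <<'E'
from h import *
go((.5180,.4048,.135),13.7)
s=robot.state();print(s['wrist_torque'])
c=cap('wrist');cv2.imwrite('pics/w7.png',c['frame']);np.save('/tmp/w7.npy',c,allow_pickle=True)
c=cap('scene');cv2.imwrite('pics/s7.png',cv2.resize(c['frame'][150:330,400:640],None,fx=3,fy=3));np.save('/tmp/s7.npy',c,allow_pickle=True)
c=cap('top');cv2.imwrite('pics/t7.png',cv2.resize(c['frame'][190:300,80:260],None,fx=4,fy=4));np.save('/tmp/t7.npy',c,allow_pickle=True)
E
```

```text
t 9.65 tcp [0.5165 0.4051 0.1322] jaw 13.87 tilt [-8.e-04 -5.e-04 -1.e+00] F [ 0.  -0.6 -2.2] w 14.9 q6 0.37
  -> shift [-0.7  1.4 -2.9] turn 0.2
[ 0.15950895  0.05081273 -0.06853392]
```

View pics/w7.png

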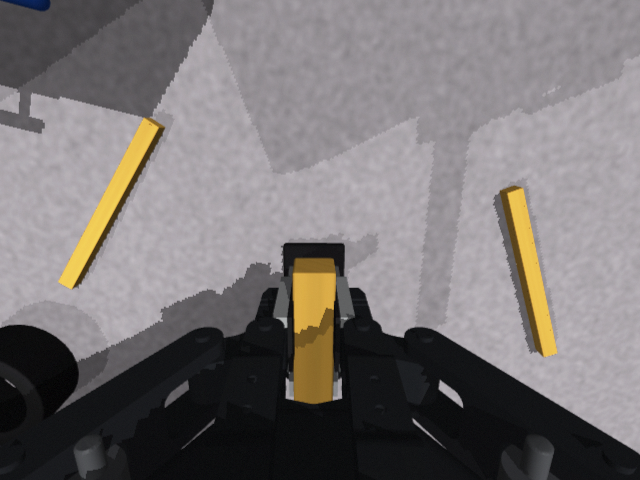

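View pics/s7.png

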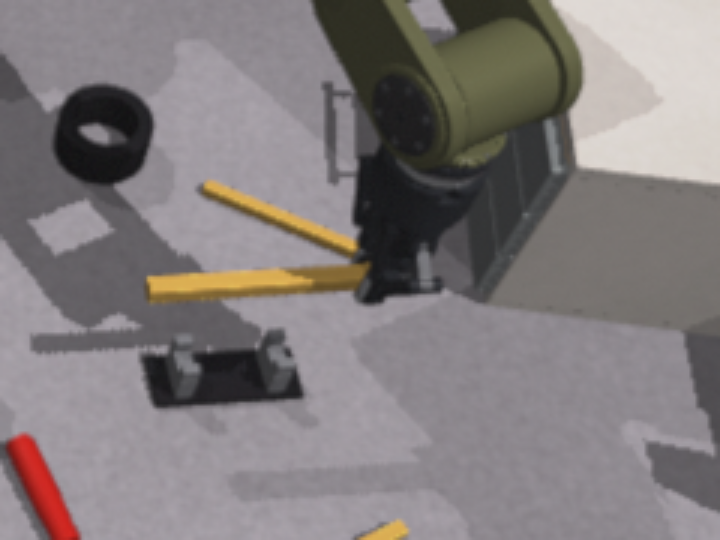

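View pics/t7.png

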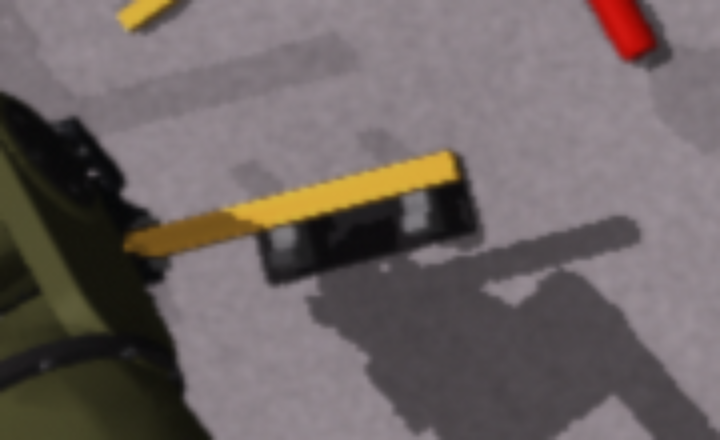

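```bash
python3 - <<'E'
from h import *
s,R=tf();print(s['tool_pos'])
c=np.load('/tmp/t7.npy',allow_pickle=True).item()
for u,v in[(455,166),(440,170),(350,192),(280,209),(240,220),(170,237)]:print(pt(c,u/4+80-.4,v/4+190-.4))
c2=np.load('/tmp/w7.npy',allow_pickle=True).item()
print('w end a',pt(c2,314,267),pt(c2,314,300),pt(c2,296,259),pt(c2,335,259))
for u,v in[(459,151),(461,178)]:print('tip',pt(c,u/4+80-.4,v/4+190-.4,.159))
c3=np.load('/tmp/s7.npy',allow_pickle=True).item()
for u,v in[(155,282),(200,277),(300,272),(340,269)]:print('s',pt(c3,u/3+400-.3,v/3+150-.3))
E
```

```text
[0.51634074 0.40499141 0.13132747]
[0.55511101 0.23250106 0.15617246]
[0.55301134 0.24024949 0.15762329]
[0.54214065 0.28891301 0.15708265]
[0.53361386 0.32589708 0.15932058]
[0.52818933 0.34779864 0.15804631]
[0.51977875 0.38516547 0.15864097]
w end a [0.51127541 0.4281327  0.15250581] [0.51390442 0.41751584 0.15780538] [0.50434955 0.42640407 0.1443205 ] [0.54110051 0.38027027 0.00828008]
tip [0.5629785 0.2296229 0.159    ]
tip [0.5483683  0.22864083 0.159     ]
s [0.55547346 0.23856138 0.15739769]
s [0.54578452 0.27300634 0.15862055]
s [0.52690585 0.35081832 0.15698423]
s [0.51984578 0.38149319 0.15833566]
```

```bash
python3 - <<'E'
from h import *
go((.5601,.2745,.130),-.7)
E
```

```text
t 9.8 tcp [0.5163 0.405  0.1313] jaw 13.87 tilt [-0.002  -0.0014 -1.    ] F [ 0.2  0.5 -1.4] w 15.2 q6 0.37
  -> shift [-137.2   11.2    1.4] turn 14.6
```

Call:
{"name": "carry_out", "arguments": {"steps": [[[0,-30,2,0,3],[0,-65,5,0,7],[0,-100,8,0,11],[0,-125,10,0,13.5],[0,-137,11,0,14.6],[0,-137,11,0,14.6],[0,-137,11,0,14.6],[0,-137,11,0,14.6]]]}}

```text
time_s: 10.6
tool_pos: [0.5598, 0.2761, 0.1327]
ee_rot: [-0.0, 0.711, 0.703, -0.0]
contact_force: [0.1, -0.2, -0.7]
gripper_width: 0.0146
```

```bash
python3 - <<'E'
from h import *
go((.5601,.2745,.071),-.7)
c=cap('scene');cv2.imwrite('pics/s8.png',cv2.resize(c['frame'][170:300,290:490],None,fx=4,fy=4));np.save('/tmp/s8.npy',c,allow_pickle=True)
c=cap('top');cv2.imwrite('pics/t8.png',cv2.resize(c['frame'][190:280,180:370],None,fx=4,fy=4));np.save('/tmp/t8.npy',c,allow_pickle=True)
E
```

```text
t 10.6 tcp [0.5598 0.2761 0.1327] jaw -0.62 tilt [-2.e-04  1.e-04 -1.e+00] F [ 0.1 -0.2 -0.7] w 14.6 q6 0.41
  -> shift [-1.6  0.3 61.7] turn 0.1
```

View pics/s8.png

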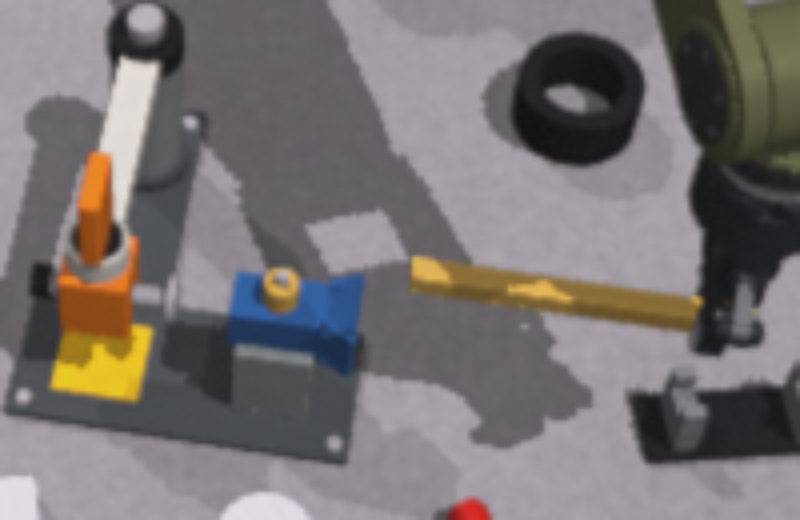

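View pics/t8.png

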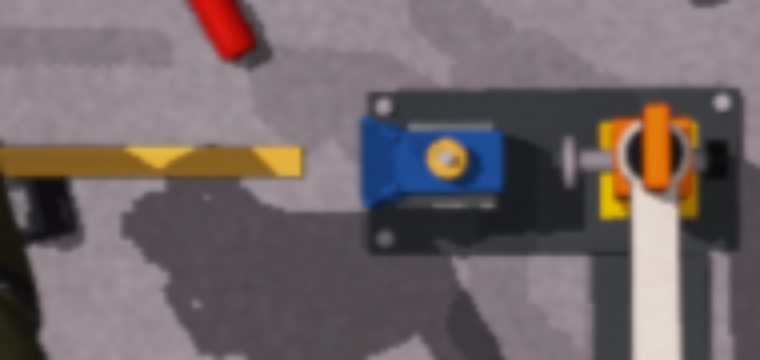

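```bash
cat >> h.py <<'E'
_p=np.load('/tmp/st.npy')
def S(w):
    d=np.asarray(w)[:2]-_p[:2];cc,s=np.cos(_p[2]),np.sin(_p[2]);return np.array([cc*d[0]+s*d[1],-s*d[0]+cc*d[1],w[2]])*1000
def W(x,y,z):
    cc,s=np.cos(_p[2]),np.sin(_p[2]);return np.array([_p[0]+(cc*x-s*y)/1000,_p[1]+(s*x+cc*y)/1000,z/1000])
E
python3 - <<'E'
from h import *
c=np.load('/tmp/t8.npy',allow_pickle=True).item()
P=lambda u,v,z=None:S(pt(c,u/4+180-.4,v/4+190-.4,z)).round(1)
for u,v in[(302,147),(302,178),(150,147),(150,178),(20,147),(20,178)]:print(P(u,v,.1597))
for u in(30,100,200,290):print('d',P(u,162))
print('tube edges',P(500,131,.107),P(500,193,.107),P(405,131,.107),P(405,193,.107),'flare',P(362,118,.117),P(362,207,.117))
s,R=tf();print('tcp',S(s['tool_pos']),S(W(0,252,71)))
E
```

```text
[  4.4  76.1 159.7]
[-12.3  76.1 159.7]
[  5.1 158.  159.7]
[-11.6 158.  159.7]
[  5.7 228.  159.7]
[-11.  227.9 159.7]
d [ -2.5 222.2 161. ]
d [ -2.7 185.1 159. ]
d [ -3.3 130.9 160.5]
d [ -3.7  82.5 160.4]
tube edges [ 16.4 -28.5 107. ] [-18.6 -28.3 107. ] [ 16.8  25.  107. ] [-18.1  25.1 107. ] flare [ 23.5  48.1 117. ] [-26.3  48.3 117. ]
tcp [-1.85196399e-01  2.53451857e+02  1.32760619e+02] [3.33934269e-14 2.52000000e+02 7.10000000e+01]
```

Call:
{"name": "carry_out", "arguments": {"steps": [[[0,0,1,30,0],[0,0,1,55,0],[0,0,1,61,0],[0,0,1,61,0],[0,0,1,61,0]]]}}

```text
time_s: 11.2
tool_pos: [0.5618, 0.2754, 0.0733]
ee_rot: [0.0, 0.711, 0.703, 0.001]
contact_force: [-0.7, -0.4, -1.2]
gripper_width: 0.0148
```

```bash
python3 - <<'E'
from h import *
go(W(0,252,71),-.7);s,R=tf();print('tcp',S(s['tool_pos']))
c=cap('scene');cv2.imwrite('pics/s9.png',cv2.resize(c['frame'][190:290,330:490],None,fx=5,fy=5,interpolation=cv2.INTER_CUBIC));np.save('/tmp/s9.npy',c,allow_pickle=True)
c=cap('top');cv2.imwrite('pics/t9.png',cv2.resize(c['frame'][200:260,190:320],None,fx=6,fy=6,interpolation=cv2.INTER_CUBIC));np.save('/tmp/t9.npy',c,allow_pickle=True)
E
```

```text
t 11.2 tcp [0.5618 0.2754 0.0733] jaw -0.71 tilt [ 1.6e-03  7.0e-04 -1.0e+00] F [-0.7 -0.4 -1.2] w 14.8 q6 0.41
  -> shift [-0.9 -1.7  2.3] turn -0.0
tcp [  1.73882067 252.91379852  73.27932967]
```

View pics/s9.png

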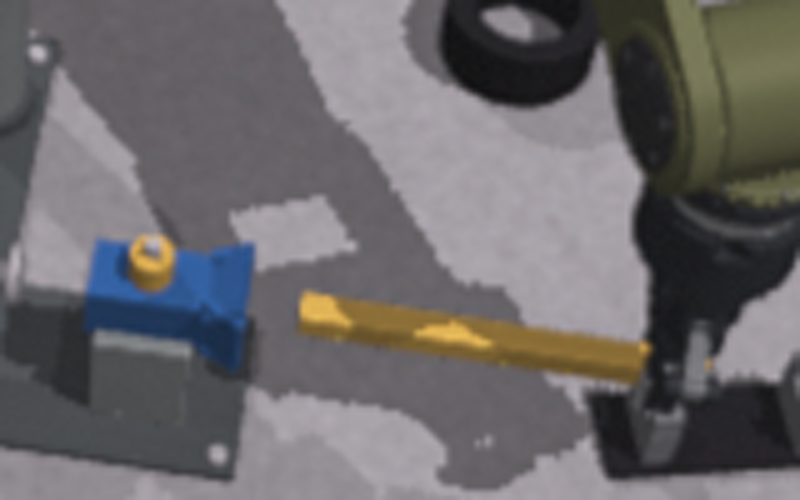

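View pics/t9.png

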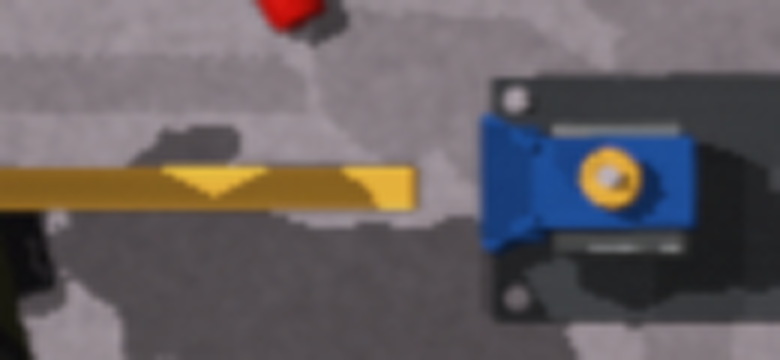

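```bash
python3 - <<'E'
from h import *
c=np.load('/tmp/t9.npy',allow_pickle=True).item()
P=lambda u,v,z=None:S(pt(c,u/6+190-.42,v/6+200-.42,z)).round(1)
for u in(410,200,20):print('bar',P(u,167,.1003),P(u,209.5,.1003),P(u,188))
for u in(690,560):print('tube',P(u,136,.107),P(u,229.5,.107))
print('fl',P(484,113,.117),P(484,252,.117),'tip',P(416,188,.1))
# subpixel edges by gradient on green/blue channels
g=c['frame'].astype(float)
for x in(200,220,240,255):print(x,g[224:240,x,2].astype(int))
for x in(285,290,300,):print(x,g[216:244,x,0].astype(int))
c=np.load('/tmp/s9.npy',allow_pickle=True).item()
Q=lambda u,v,z=None:S(pt(c,u/5+330-.4,v/5+190-.4,z)).round(1)
print('scene tip top edge',Q(302,292,.1003),Q(349,306,.1003), Q(320,297))
print('tube top near/far exit', Q(95,240,.107),Q(88,288,.107),'cap',Q(152,243,.126))
E
```

```text
bar [  6.3  77.4 100.3] [ -9.7  77.5 100.3] [-1.5 77.6 99. ]
bar [  7.  156.6 100.3] [ -9.  156.5 100.3] [ -0.8 156.8  98.9]
bar [  7.6 224.3 100.3] [ -8.4 224.2 100.3] [-2.000e-01  2.246e+02  9.890e+01]
tube [ 16.6 -28.5 107. ] [-18.6 -28.3 107. ]
tube [ 17.   20.3 107. ] [-18.1  20.5 107. ]
fl [ 25.1  47.8 117. ] [-26.8  47.9 117. ] tip [ -1.6  75.2 100. ]
200 [149 147 144 144 138 132 129 129 131 138 148 136 144 125  90  83]
220 [ 81  81  88 138 220 213 153 134 135 140 141  91  83  83  83  84]
240 [153 153 146 125 139 136 135 136 137 142 148 137 140  97  83  83]
255 [140 137 130 147 222 228 228 228 228 227 212 149 147 128  91  83]
285 [ 60  60  60  62  77 117 124 134 136 133 131 132 131 131 133 140 149 149
 151 154 153 137  71  70  70  64  42  51]
290 [ 62  61  62  63  76 117 126 132 122  78  61  91 155 167 150  88  62  67
  91 143 150 135  69  70  85 105  48  37]
300 [ 63  62  62  65  81 116 131 149 152 153 152 149 145 134 132 125 106 134
 149 151 145 116  70  74  86 102  48  31]
scene tip top edge [ -5.4  76.4 100.3] [ -1.2 100.1 100.3] [-4.5 85.5 99.5]
tube top near/far exit [-13.8 -28.9 107. ] [ 15.3 -27.8 107. ] cap [ -3.8   0.4 126. ]
```

Call:
{"name": "carry_out", "arguments": {"steps": [[[0,0,1,2,0],[0,-12,1,2,0],[0,-24,1,2,0],[0,-34,1,2,0],[0,-42,1,2,0],[0,-48,1,2,0],[0,-48,1,2,0]]]}}

```text
time_s: 12.0
tool_pos: [0.5618, 0.2261, 0.07]
ee_rot: [0.0, 0.712, 0.702, -0.0]
contact_force: [-0.3, 0.4, -2.0]
gripper_width: 0.0149
```

```bash
python3 - <<'E'
from h import *
go(W(0,252,71),-.7);s,R=tf();print('tcp',S(s['tool_pos']),s['wrist_torque'])
c=cap('scene');cv2.imwrite('pics/s10.png',cv2.resize(c['frame'][190:290,330:490],None,fx=5,fy=5,interpolation=cv2.INTER_CUBIC))
c=cap('top');cv2.imwrite('pics/t10.png',cv2.resize(c['frame'][200:260,190:320],None,fx=6,fy=6,interpolation=cv2.INTER_CUBIC))
E
```

```text
t 12.0 tcp [0.5618 0.2261 0.07  ] jaw -0.79 tilt [ 0. -0. -1.] F [-0.3  0.4 -2. ] w 14.9 q6 0.34
  -> shift [48.4 -2.4 -1. ] turn -0.1
tcp [  2.31279168 203.57446095  70.01083943] [ 0.12104212  0.06593666 -0.03559421]
```

View pics/s10.png

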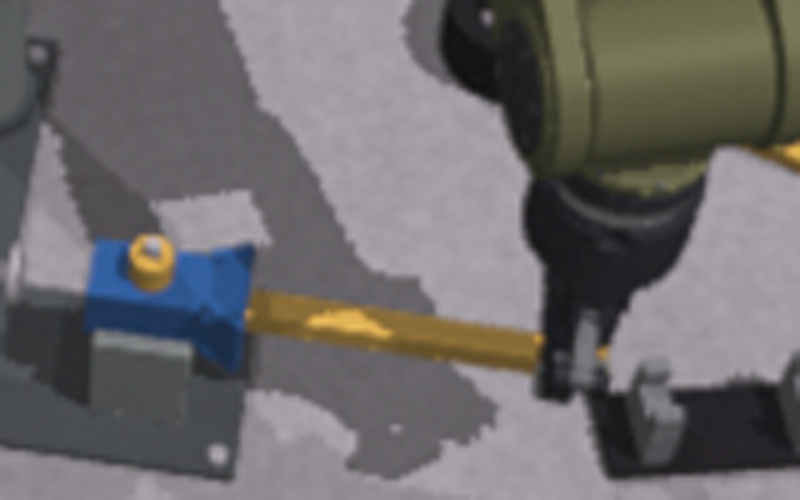

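View pics/t10.png

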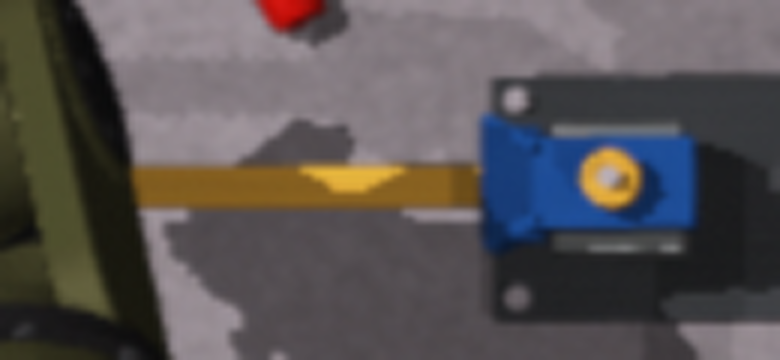

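Call:
{"name": "carry_out", "arguments": {"steps": [[[0,-6,0,0,0],[0,-12,0,0,0],[0,-18,0,0,0],[0,-24,0,0,0],[0,-30,0,0,0],[0,-34,0,0,0]]]}}

```text
time_s: 12.7
tool_pos: [0.5613, 0.1931, 0.0701]
ee_rot: [-0.0, 0.712, 0.703, 0.001]
contact_force: [0.7, 6.3, -2.4]
gripper_width: 0.0151
```

```bash
python3 - <<'E'
from h import *
go(W(0,252,71),-.7);s,R=tf();print('tcp',S(s['tool_pos']),s['wrist_torque'])
E
```

```text
t 12.7 tcp [0.5613 0.1931 0.0701] jaw -0.74 tilt [ 4.0e-04  1.2e-03 -1.0e+00] F [ 0.7  6.3 -2.4] w 15.1 q6 0.28
  -> shift [81.4 -2.3 -0.8] turn -0.0
tcp [  2.150744   170.58662475  70.05667621] [ 1.11666066 -0.03868982 -0.00893596]
```

Call:
{"name": "carry_out", "arguments": {"steps": [[[0,-6,0,0,0],[0,-12,0,0,0],[0,-18,0,0,0],[0,-24,0,0,0],[0,-30,0,0,0],[0,-36,0,0,0],[0,-40,0,0,0],[0,-40,0,0,0]]]}}

```text
time_s: 13.5
tool_pos: [0.5606, 0.1524, 0.0698]
ee_rot: [-0.0, 0.712, 0.702, -0.0]
contact_force: [0.4, -0.3, -3.2]
gripper_width: 0.0152
```

```bash
cat > look.py <<'E'
from h import *
import sys
n=sys.argv[1]
go(W(0,252,71),-.7);s,R=tf();print('tcp',S(s['tool_pos']),s['wrist_torque'])
a=cap('scene');np.save(f'/tmp/s{n}.npy',a,allow_pickle=True)
c=cap('top');np.save(f'/tmp/t{n}.npy',c,allow_pickle=True)
A=cv2.resize(a['frame'][190:265,290:390],None,fx=8,fy=8,interpolation=cv2.INTER_CUBIC)
B=cv2.resize(c['frame'][205:260,265:365],None,fx=8,fy=8,interpolation=cv2.INTER_CUBIC)
cv2.imwrite(f'pics/s{n}.png',A);cv2.imwrite(f'pics/t{n}.png',B)
E
python3 look.py 11
```

```text
t 13.5 tcp [0.5606 0.1524 0.0698] jaw -0.76 tilt [-2.e-04  1.e-04 -1.e+00] F [ 0.4 -0.3 -3.2] w 15.2 q6 0.22
  -> shift [122.1  -2.2  -1.2] turn -0.1
tcp [  1.98630812 129.90821763  69.83627379] [-0.00508997 -0.03248833  0.02164714]
```

View pics/s11.png

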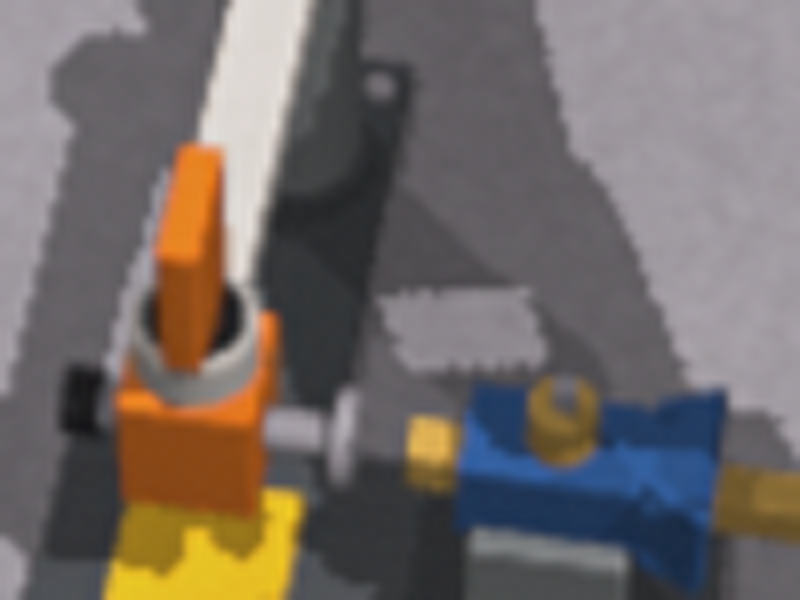

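View pics/t11.png

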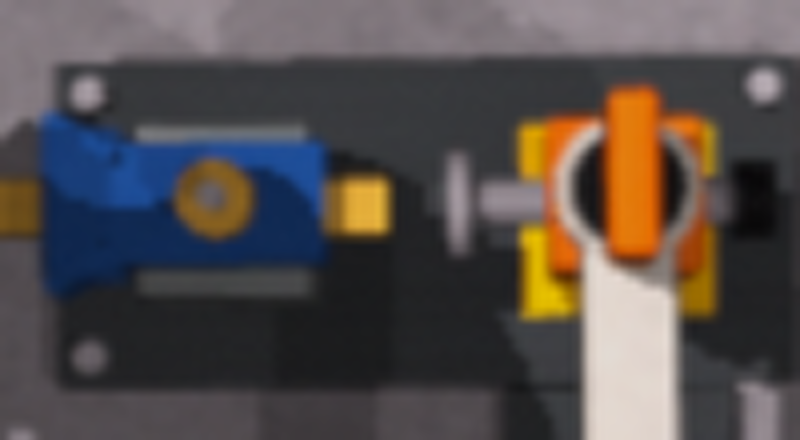

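```bash
python3 - <<'E'
from h import *
c=np.load('/tmp/t11.npy',allow_pickle=True).item()
P=lambda u,v,z=None:S(pt(c,u/8+265-.44,v/8+205-.44,z)).round(1)
print('tip',P(391,206,.096),'exit',P(327,205,.107),'face',P(446,203,.092),P(446,203,.106),'bar x',P(375,178,.096),P(375,236,.096),'btn x',P(458,150,.09),P(458,256,.09))
f=c['frame'][228:234,300:335].astype(int);print(f[2:5,:,2]);print(f[2:5,:,0])
c=np.load('/tmp/s11.npy',allow_pickle=True).item()
Q=lambda u,v,z=None:S(pt(c,u/8+290-.44,v/8+190-.44,z)).round(1)
print('tip',Q(410,418,.096),Q(408,450,.095),'face',Q(358,420,.09),Q(358,390,.106),Q(356,390,.106))
E
```

```text
tip [ -1. -48.  96.] exit [ -1.3 -30.3 107. ] face [ -0.1 -63.6  92. ] [ -1.  -63.8 106. ] bar x [  7.  -43.5  96. ] [ -9.5 -43.4  96. ] btn x [ 15.2 -67.1  90. ] [-15.1 -66.9  90. ]
[[ 16  16  17  19  36  91 125 146 204 225 227 226 220 138  48  34  35  37
   56  65  89 143 159 123  93 129 146 148 148 148 148 148 153 179 194]
 [ 15  16  15  17  35  91 126 146 205 226 227 227 220 138  49  34  34  36
   50  58  82 140 158 120  85 108 126 129 129 129 129 128 135 175 199]
 [ 15  15  17  17  30  88 126 145 204 224 226 226 219 137  48  34  34  35
   36  39  66 130 150 109  72  72  91  99 100 100 113 120 126 170 183]]
[[ 82  82  84  95 128  97  49  36  50  57  57  58  58  39  33  37  38  39
   59  68  90 141 156 120  91 127 144 146 145 145 145 145 139  85 105]
 [ 82  82  82  88 117  91  48  36  49  56  57  58  57  39  34  37  36  38
   54  62  84 137 154 118  83 106 123 126 126 126 124 124 118  71  86]
 [ 82  82  83  83  86  68  44  35  51  58  59  59  58  39  34  36  37  38
   38  42  67 127 146 106  71  70  89  97  97  97  94  93  87  49  54]]
tip [ -5.2 -47.   96. ] [  6.2 -45.7  95. ] face [ -5.6 -63.6  90. ] [ -6.1 -63.8 106. ] [ -5.9 -64.4 106. ]
```

Call:
{"name": "carry_out", "arguments": {"steps": [[[0,-3,0,0,0],[0,-6,0,0,0],[0,-9,0,0,0],[0,-12,0,0,0],[0,-14,0,0,0],[0,-14,0,0,0]]]}}

```text
time_s: 14.2
tool_pos: [0.5605, 0.139, 0.0699]
ee_rot: [-0.0, 0.712, 0.703, 0.0]
contact_force: [0.1, 2.6, -3.1]
gripper_width: 0.0152
```

```bash
python3 look.py 12; python3 - <<'E'
from h import *
c=np.load('/tmp/t12.npy',allow_pickle=True).item()
f=c['frame'][228:234,300:335].astype(int);print(f[2:5,:,2]);print(f[2:5,:,0])
E
```

```text
t 14.2 tcp [0.5605 0.139  0.0699] jaw -0.73 tilt [ 0.e+00  4.e-04 -1.e+00] F [ 0.1  2.6 -3.1] w 15.2 q6 0.19
  -> shift [135.5  -2.2  -1. ] turn -0.0
tcp [  2.03772335 116.5467125   69.90156374] [ 0.70809614 -0.02292019 -0.00294348]
[[ 16  16  16  17  29  86 124 134 136 135 143 193 221 226 226 227 226 225
  213 142  96 142 159 123  93 129 146 148 148 148 149 148 152 179 194]
 [ 17  16  17  16  29  87 124 135 136 136 137 153 206 225 227 227 227 226
  216 142  91 139 157 120  85 108 125 128 129 128 129 129 135 175 199]
 [ 17  16  15  16  29  87 125 136 137 137 137 145 193 220 226 226 226 226
  218 140  78 131 150 109  73  71  92 100 100 100 112 119 126 169 184]]
[[ 82  82  83  83  81  60  39  32  33  32  34  48  55  58  57  57  57  56
   56  66  90 140 156 120  91 127 143 145 145 144 145 145 139  86 105]
 [ 83  82  82  83  81  60  38  33  32  32  32  36  50  57  58  58  57  56
   57  61  84 136 154 118  84 106 123 125 125 125 125 123 118  71  86]
 [ 83  82  82  82  81  59  38  33  32  32  32  34  47  56  58  58  58  58
   58  49  68 128 146 106  72  70  89  98  97  96  93  92  87  49  55]]
```

View pics/t12.png

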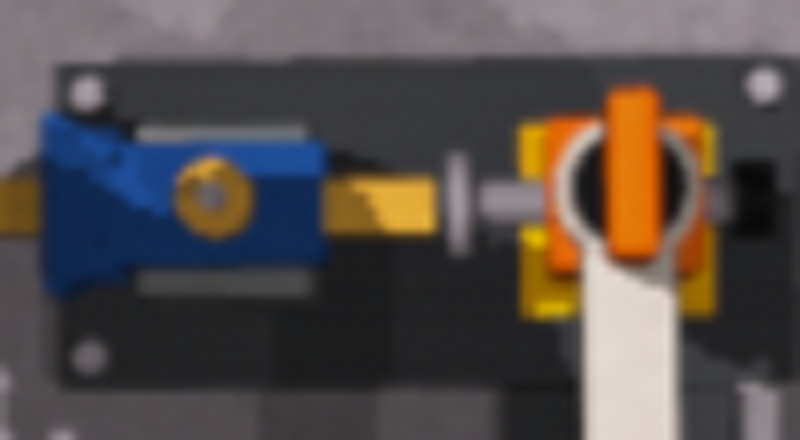

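View pics/s12.png

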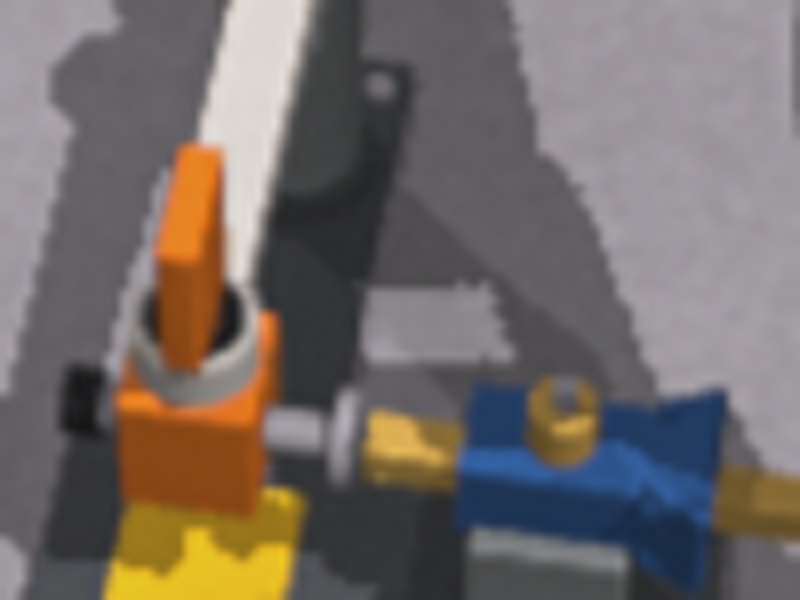

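Call:
{"name": "carry_out", "arguments": {"steps": [[[0,-1,0,0,0],[0,-2,0,0,0],[0,-3,0,0,0],[0,-3,0,0,0]]]}}

```text
time_s: 14.7
tool_pos: [0.5605, 0.1361, 0.0699]
ee_rot: [-0.0, 0.712, 0.703, 0.0]
contact_force: [0.1, 4.8, -3.4]
gripper_width: 0.015
```

```bash
python3 look.py 13; python3 - <<'E'
from h import *
c=np.load('/tmp/t13.npy',allow_pickle=True).item()
f=c['frame'][228:234,300:335].astype(int);print(f[2:5,15:,2]);print(f[2:5,15:,0])
for n in('11','12','13'):
  f=np.load(f'/tmp/t{n}.npy',allow_pickle=True).item()['frame'].astype(int);print(n,f[225:227,315:330,0].tolist(),f[235:237,315:330,0].tolist())
E
```

```text
t 14.7 tcp [0.5605 0.1361 0.0699] jaw -0.73 tilt [ 0.e+00  3.e-04 -1.e+00] F [ 0.1  4.8 -3.4] w 15.0 q6 0.19
  -> shift [138.4  -2.2  -1.1] turn -0.0
tcp [  2.04388175 113.60594572  69.89978793] [9.03906623e-01 7.13959883e-03 4.26232833e-04]
[[226 227 225 212 198 145 146 159 123  93 129 146 149 148 148 148 148 152
  180 194]
 [226 227 226 217 202 145 144 158 120  86 109 125 129 129 128 129 129 134
  175 199]
 [224 226 226 224 206 142 138 150 109  73  71  90  99 100 100 112 119 126
  169 183]]
[[ 57  58  56  52  51  69 135 156 120  91 126 144 146 145 145 145 145 139
   86 105]
 [ 57  57  57  54  52  66 132 154 118  84 106 122 126 126 125 124 124 119
   71  87]
 [ 57  59  58  57  52  63 127 146 106  72  70  89  97  97  96  93  92  87
   48  55]]
11 [[59, 59, 58, 58, 60, 77, 116, 123, 89, 64, 59, 57, 58, 57, 49], [54, 56, 58, 59, 61, 81, 128, 138, 98, 63, 61, 63, 63, 63, 60]] [[37, 37, 37, 37, 36, 44, 90, 106, 79, 46, 38, 53, 59, 60, 57], [37, 36, 36, 36, 36, 40, 71, 84, 66, 45, 37, 38, 39, 39, 37]]
12 [[58, 58, 59, 59, 60, 77, 116, 123, 89, 62, 57, 57, 58, 57, 49], [55, 57, 58, 58, 60, 81, 128, 137, 97, 63, 60, 63, 63, 63, 61]] [[35, 37, 35, 36, 37, 44, 89, 106, 78, 47, 38, 51, 46, 42, 50], [36, 36, 36, 35, 37, 40, 71, 83, 67, 44, 37, 37, 38, 36, 36]]
13 [[58, 58, 59, 58, 59, 77, 115, 123, 89, 61, 58, 58, 58, 57, 50], [55, 57, 57, 57, 58, 81, 127, 137, 97, 64, 61, 63, 63, 64, 61]] [[36, 36, 37, 35, 36, 44, 90, 106, 78, 48, 39, 52, 46, 41, 50], [36, 37, 36, 37, 36, 39, 70, 83, 67, 44, 37, 38, 37, 37, 35]]
```

Call:
{"name": "carry_out", "arguments": {"steps": [[[0,-0.7,0,0,0],[0,-1.5,0,0,0],[0,-1.5,0,0,0]]]}}

```text
time_s: 15.1
tool_pos: [0.5605, 0.1346, 0.0699]
ee_rot: [-0.0, 0.712, 0.703, 0.0]
contact_force: [-0.1, 4.9, -3.1]
gripper_width: 0.0149
```

```bash
cat > btn.py <<'E'
from h import *
import sys
for n in sys.argv[1:]:
  f=np.load(f'/tmp/t{n}.npy',allow_pickle=True).item()['frame'].astype(int);print(n,'button',f[225:227,318:326,0].tolist(),f[235,318:326,0].tolist(),'fin',f[220,338:352,2].tolist(),'headR',f[225,345:356,2].tolist())
E
python3 look.py 14; python3 btn.py 11 13 14
```

```text
t 15.1 tcp [0.5605 0.1346 0.0699] jaw -0.73 tilt [-1.e-04  3.e-04 -1.e+00] F [-0.1  4.9 -3.1] w 14.9 q6 0.18
  -> shift [139.9  -2.2  -1.1] turn -0.0
tcp [  2.02187942 112.09482924  69.88564029] [ 1.05778462  0.02776492 -0.00800981]
11 button [[58, 60, 77, 116, 123, 89, 64, 59], [59, 61, 81, 128, 138, 98, 63, 61]] [37, 36, 44, 90, 106, 79, 46, 38] fin [213, 203, 164, 204, 226, 227, 227, 227, 215, 182, 195, 213, 220, 217] headR [227, 215, 136, 45, 37, 102, 134, 155, 168, 116, 64]
13 button [[58, 59, 77, 115, 123, 89, 61, 58], [57, 58, 81, 127, 137, 97, 64, 61]] [35, 36, 44, 90, 106, 78, 48, 39] fin [212, 203, 164, 203, 226, 227, 227, 226, 215, 182, 194, 212, 219, 217] headR [227, 215, 136, 45, 38, 102, 133, 155, 169, 116, 64]
14 button [[59, 59, 66, 113, 123, 95, 67, 59], [57, 57, 68, 123, 138, 105, 70, 61]] [37, 36, 44, 90, 106, 90, 56, 40] fin [212, 203, 163, 204, 226, 227, 227, 226, 215, 182, 195, 212, 219, 216] headR [227, 215, 136, 46, 38, 103, 133, 155, 168, 115, 63]
```

Call:
{"name": "carry_out", "arguments": {"steps": [[[0,-0.8,0,0,0],[0,-1.6,0,0,0],[0,-1.6,0,0,0]]]}}

```text
time_s: 15.5
tool_pos: [0.5605, 0.1331, 0.0699]
ee_rot: [-0.0, 0.712, 0.703, 0.0]
contact_force: [-0.0, 6.8, -2.3]
gripper_width: 0.0147
```

```bash
python3 look.py 15; python3 btn.py 13 14 15
```

```text
t 15.5 tcp [0.5605 0.1331 0.0699] jaw -0.73 tilt [ 0.e+00  4.e-04 -1.e+00] F [-0.   6.8 -2.3] w 14.7 q6 0.18
  -> shift [141.4  -2.2  -1. ] turn -0.0
tcp [  2.04026318 110.58851295  69.90466687] [ 1.15782022 -0.04451767  0.00216284]
13 button [[58, 59, 77, 115, 123, 89, 61, 58], [57, 58, 81, 127, 137, 97, 64, 61]] [35, 36, 44, 90, 106, 78, 48, 39] fin [212, 203, 164, 203, 226, 227, 227, 226, 215, 182, 194, 212, 219, 217] headR [227, 215, 136, 45, 38, 102, 133, 155, 169, 116, 64]
14 button [[59, 59, 66, 113, 123, 95, 67, 59], [57, 57, 68, 123, 138, 105, 70, 61]] [37, 36, 44, 90, 106, 90, 56, 40] fin [212, 203, 163, 204, 226, 227, 227, 226, 215, 182, 195, 212, 219, 216] headR [227, 215, 136, 46, 38, 103, 133, 155, 168, 115, 63]
15 button [[58, 58, 60, 77, 113, 119, 80, 57], [57, 57, 58, 79, 126, 133, 88, 58]] [36, 36, 37, 52, 93, 106, 77, 46] fin [212, 203, 164, 204, 225, 227, 227, 226, 215, 181, 195, 213, 220, 217] headR [226, 215, 136, 45, 37, 101, 133, 155, 168, 115, 65]
```

View pics/t15.png

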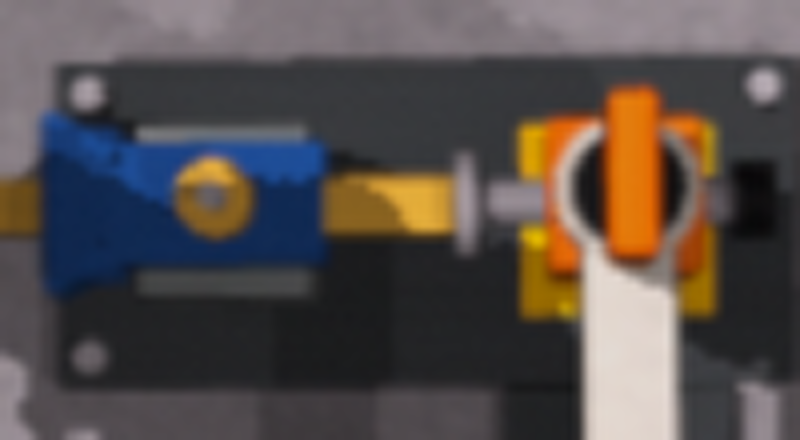

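Call:
{"name": "carry_out", "arguments": {"steps": [[[60,0,0,0,0],[60,0,0,0,0],[60,0,0,0,0],[60,0,0,0,0]]]}}

```text
time_s: 16.0
tool_pos: [0.5606, 0.1326, 0.07]
ee_rot: [0.0, 0.712, 0.703, 0.0]
contact_force: [0.1, 0.3, 0.3]
gripper_width: 0.0598
```

```bash
python3 look.py 16; python3 btn.py 15 16
```

```text
t 16.0 tcp [0.5606 0.1326 0.07  ] jaw -0.74 tilt [ 2.e-04 -2.e-04 -1.e+00] F [0.1 0.3 0.3] w 59.8 q6 0.18
  -> shift [141.9  -2.4  -1. ] turn -0.0
tcp [  2.15822096 110.12421309  70.04505013] [ 0.01732248 -0.06856724  0.01026865]
15 button [[58, 58, 60, 77, 113, 119, 80, 57], [57, 57, 58, 79, 126, 133, 88, 58]] [36, 36, 37, 52, 93, 106, 77, 46] fin [212, 203, 164, 204, 225, 227, 227, 226, 215, 181, 195, 213, 220, 217] headR [226, 215, 136, 45, 37, 101, 133, 155, 168, 115, 65]
16 button [[58, 58, 62, 88, 117, 119, 81, 58], [57, 57, 61, 91, 131, 133, 86, 58]] [36, 36, 37, 54, 93, 108, 76, 46] fin [212, 203, 164, 204, 226, 227, 227, 226, 215, 182, 195, 213, 219, 216] headR [227, 216, 136, 45, 38, 103, 134, 155, 169, 115, 64]
```

View pics/s16.png

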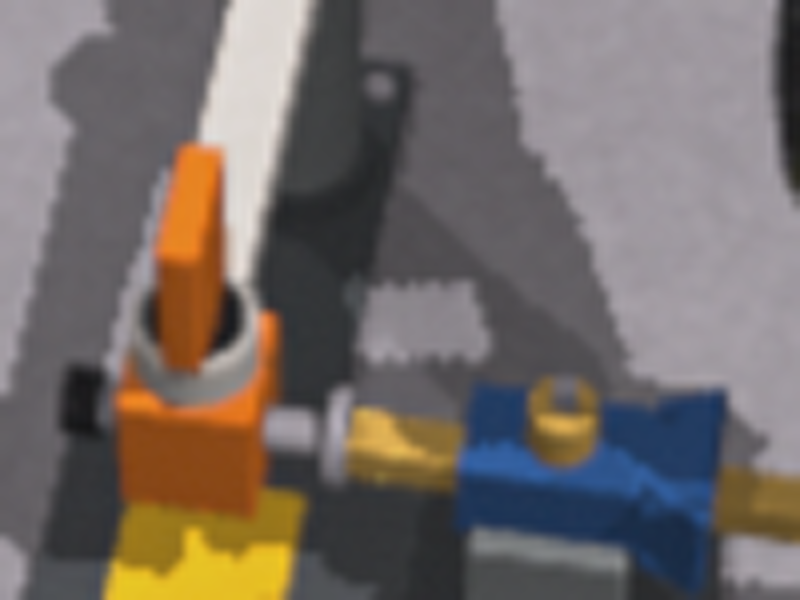

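Call:
{"name": "carry_out", "arguments": {"steps": [[[60,0,0,-15,0],[60,0,0,-40,0],[60,0,0,-80,0],[60,20,0,-120,0],[60,50,0,-150,0],[60,80,0,-160,0],[60,100,0,-160,0],[60,100,0,-160,0]]]}}

```text
time_s: 16.9
tool_pos: [0.5614, 0.2348, 0.2313]
ee_rot: [0.0, 0.711, 0.703, 0.001]
contact_force: [-0.0, 0.5, -0.9]
gripper_width: 0.0602
```

```bash
python3 look.py 17; python3 btn.py 13 16 17; python3 - <<'E'
from h import *
c=np.load('/tmp/t17.npy',allow_pickle=True).item();cv2.imwrite('pics/t17full.png',c['frame'])
E
```

```text
t 16.9 tcp [0.5614 0.2348 0.2313] jaw -0.59 tilt [ 1.2e-03  7.0e-04 -1.0e+00] F [-0.   0.5 -0.9] w 60.2 q6 0.35
  -> shift [ 39.5  -2.  160.3] turn 0.1
tcp [  1.80105726 212.36728657 231.2618619 ] [ 0.00271729 -0.01079849  0.00064889]
13 button [[58, 59, 77, 115, 123, 89, 61, 58], [57, 58, 81, 127, 137, 97, 64, 61]] [35, 36, 44, 90, 106, 78, 48, 39] fin [212, 203, 164, 203, 226, 227, 227, 226, 215, 182, 194, 212, 219, 217] headR [227, 215, 136, 45, 38, 102, 133, 155, 169, 116, 64]
16 button [[58, 58, 62, 88, 117, 119, 81, 58], [57, 57, 61, 91, 131, 133, 86, 58]] [36, 36, 37, 54, 93, 108, 76, 46] fin [212, 203, 164, 204, 226, 227, 227, 226, 215, 182, 195, 213, 219, 216] headR [227, 216, 136, 45, 38, 103, 134, 155, 169, 115, 64]
17 button [[58, 59, 62, 88, 116, 118, 80, 59], [57, 57, 60, 93, 131, 133, 87, 58]] [36, 36, 37, 54, 94, 109, 75, 46] fin [212, 203, 164, 204, 226, 227, 227, 226, 215, 182, 195, 212, 219, 217] headR [227, 215, 136, 45, 38, 103, 134, 156, 168, 116, 63]
```

View pics/t17full.png

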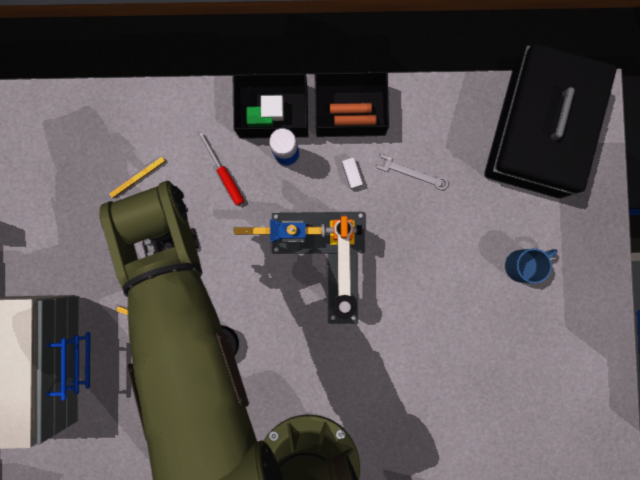

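View pics/t17.png

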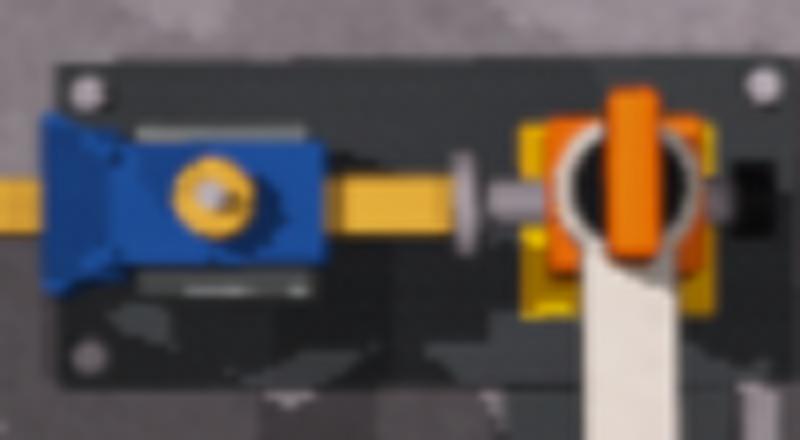

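The bar is pressed against the button, the stop hasn't moved, the bystanders are in place and the arm is clear, so I'll hand the job in.

```bash
python3 -c "
from station import robot
print(robot.finish_job())"
```

```text
the job is handed in; nothing more can be done
None
```

The stop is set over the yellow square, the bar is fed through the tube and left pressing lightly on the button, and the job was handed in at about 17 s of the 72 s allowed. No verdict was reported.

- **Stop:** I gripped the orange fin, swung the head in along its arc and let go. It measured within 1 mm of the mark and within 0.1° of the station's yaw, with the button facing the tube.
- **Bar:** I took the longest bar from the rest, gripped it near its far end and fed it in at the flare. I advanced in small steps until the button gave about 2 mm of its 4 mm, then opened the fingers and backed away.
- **Last checks:** After release and retreat the button was still pushed in about 1.8 mm, and the head's pixels in the top camera had not changed from before contact. The force reading was near zero and the bystanders looked unmoved.
- **Disagreement:** The top and wrist cameras differed by up to 3.5 mm on the bar's position, and measurements of the station's yaw by about 0.5°. I corrected for this by comparing the bar and tube at nearly the same height in one camera. No check failed.

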